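Clear a pile of desk things into their trays

TASK

On the desk, a rubber stamp, an ink pad, a pad of sticky notes and a notebook are piled on one another, and four empty shallow trays stand round about, one made to the size of each. Take the pile apart from the top down, one thing at a time, setting each straight into the tray that fits it, the stamp standing upright and the others lying flat on the tray floor. Leave the loose eraser and the bulldog clip where they are.

Things in the scene. Friction and masses are not known exactly. Their poses are not given: they have to be found in the camera images.
- rubber_stamp: Wooden rubber stamp standing upright on top of the pile. Foot 26 (x) by 62 (y) mm and 20 mm high, above it a waisted round handle up to 25 mm thick, widest 60 to 68 mm up, total height 77 mm; weighs about 60 g. Origin: centre of its underside; z up through the handle.
- ink_pad: Dark blue closed tin ink pad, under the stamp: box 47 (x) by 69 (y) by 15 (z) mm, about 60 g. Origin: centre of its underside, within 1 mm; z up.
- sticky_notes: Yellow pad of sticky notes, under the ink pad: 69 by 69 mm, 14 mm thick (a slightly lifted top sheet reaches 18 mm), about 30 g, firm enough to grip by its sides. Origin: centre of its underside; z up.
- notebook: Black hardback pocket notebook with a grey elastic band, the bottom of the pile, lying on the desk: 124 (x) by 68 (y) by 16 (z) mm, about 120 g, held shut, grips like a solid block. Origin: centre of its underside; z up. The pile always stands on the desk top or a flat sheet of paper on it, off the 3 mm dark desk mat. Either way round is right in its tray.
- stamp_tray: The tray for the stamp, the smallest: shallow open grey plastic tray, fixed, inside 43 (x) by 78 (y) mm. All four trays are built alike: 3 mm wall, 3 mm thick floor, rim 10 mm above the tray's underside, which stands 3 mm above the desk on rubber feet. Origin: centre of the underside (so the inner floor lies 3 mm above the origin); x and y along its sides, z up.
- ink_pad_tray: The tray for the ink pad: like the stamp tray, fixed, inside 62 (x) by 86 (y) mm.
- notes_tray: The tray for the sticky notes, the square one: like the stamp tray, fixed, inside 86 by 86 mm.
- notebook_tray: The tray for the notebook, the longest: like the stamp tray, fixed, inside 140 (x) by 84 (y) mm.
- eraser: Bystander: loose eraser in a blue sleeve lying on the desk, 23 by 46 by 13 mm. Origin: centre of its underside. To be left alone.
- bulldog_clip: Bystander: loose black bulldog clip lying on the desk mat, 42 by 40 by 23 mm. Origin: centre of its underside. To be left alone.
Not all that is in view belongs to the job. Several things have the shape of the rubber_stamp; the one meant has the colours described above.

How it is judged:
On the way, in this order (a step that is already met when the one before it is completed fails the run):
1. the rubber stamp stands upright on the floor of the smallest, narrow tray (horizontal distance between rubber_stamp and stamp_tray below 0.015 m and z of rubber_stamp in the frame of stamp_tray below 0.006 m and angle between rubber_stamp's own z axis and vertical below 0.06 rad and contact force between the fingers and rubber_stamp below 0.3 N and linear speed of rubber_stamp below 0.02 m/s and angular speed of rubber_stamp below 0.2 rad/s), for 0.2 s.
2. the ink pad lies flat inside the oblong tray of its size (horizontal distance between ink_pad and ink_pad_tray below 0.015 m and z of ink_pad in the frame of ink_pad_tray below 0.006 m and angle between ink_pad's own z axis and vertical below 0.06 rad and contact force between the fingers and ink_pad below 0.3 N and linear speed of ink_pad below 0.02 m/s and angular speed of ink_pad below 0.2 rad/s), for 0.2 s.
3. the sticky notes lie flat inside the square tray (horizontal distance between sticky_notes and notes_tray below 0.016 m and z of sticky_notes in the frame of notes_tray below 0.006 m and angle between sticky_notes's own z axis and vertical below 0.06 rad and contact force between the fingers and sticky_notes below 0.3 N and linear speed of sticky_notes below 0.02 m/s and angular speed of sticky_notes below 0.2 rad/s), for 0.2 s.
4. the notebook lies flat inside the longest tray (horizontal distance between notebook and notebook_tray below 0.015 m and z of notebook in the frame of notebook_tray below 0.006 m and angle between notebook's own z axis and vertical below 0.06 rad and contact force between the fingers and notebook below 0.3 N and linear speed of notebook below 0.02 m/s and angular speed of notebook below 0.2 rad/s), for 0.2 s.
At the end, for the whole second after the job is handed in: Each of the four things is within its own tray (centre within 15 mm of the tray's centre, 16 mm for the sticky notes), its underside on the tray floor (less than 6 mm above the tray's underside), upright or flat to within 0.06 rad, let go and at rest (horizontal distance between rubber_stamp and stamp_tray below 0.015 m and z of rubber_stamp in the frame of stamp_tray below 0.006 m and angle between each of rubber_stamp, ink_pad, sticky_notes, notebook's own z axis and vertical below 0.06 rad and linear speed of each of rubber_stamp, ink_pad, sticky_notes, notebook below 0.02 m/s and angular speed of each of rubber_stamp, ink_pad, sticky_notes, notebook below 0.2 rad/s and horizontal distance between ink_pad and ink_pad_tray below 0.015 m and z of ink_pad in the frame of ink_pad_tray below 0.006 m and horizontal distance between sticky_notes and notes_tray below 0.016 m and z of sticky_notes in the frame of notes_tray below 0.006 m and horizontal distance between notebook and notebook_tray below 0.015 m and z of notebook in the frame of notebook_tray below 0.006 m); the robot touches nothing.
It fails at once if the eraser is moved by more than 15 mm (distance of eraser from where it was at the start of the episode above 0.015 m).
It fails at once if the bulldog clip is moved by more than 15 mm (distance of bulldog_clip from where it was at the start of the episode above 0.015 m).
It also fails if it takes over 115 s, if anything falls off the work surface, if the arm or the gripper's body presses on something with over 40 N, if the wrist force passes 120 N, or if a joint passes its speed limit or range.

ROBOT

A 6-joint arm with a two-finger parallel gripper is mounted at the origin on a cart in front of the work surface, level with it; the furniture and walls round the work are solid. World frame = base frame: x ahead of the robot, y to its left, z up, the work surface at z = 0. Lengths are in m, angles in rad, forces in N, time in s.
With the tool pointing down it reaches from about 0.3 to 0.775 m from the base axis. Payload 14.6 kg.
Tool frame: the origin (TCP) lies at the very end of the fingers, on their centre line; the grasp point (between the pads) lies 19 mm behind it; z points along the fingers, y is the line along which they close (so a half turn about z gives the same grasp; the last joint's range is limited). The gripper opens to 94 mm and grips with 3 to 60 N. Pads are 16 mm wide; open, the fingers measure 119 mm over their backs; the gripper's body (75 mm by 177 mm) begins 78 mm behind the grasp point.
Start: joints at [1.133, 0.3, 1.521, -0, 1.321, -0.067], TCP at [0.199, 0.513, 0.173] pointing down, gripper open.
Joint ranges: [-3.03, 3.03], [-0.79, 2.21], [0.23, 2.52], [-1.04, 4.18], [0, 3.07], [-2.55, 2.55]. Speed limits (rad/s): [2.22, 2.22, 2.57, 3.14, 3.14, 3.14].

INTERFACE

Orientations are given as [roll, pitch, yaw] about the fixed x, y, z axes, in that order (R = Rz(yaw) Ry(pitch) Rx(roll)).
In Python, from station import ctrl, cams gives the robot as it stands. The module is installed in compiled form; this text tells all that it offers.
- The arm moves only by the tool arm_command, never from a script. Its argument "plan" is a list that holds one entry, the list of rows, each a list of 7 numbers: the shift along the tool's x, y, z in mm, then the turn, a rotation vector about the tool's x, y, z in rad, then the closure, from -1 (fully open) to 1 (shut). A call has 1 to 12 rows; each row is the pose to reach, as a shift and turn from the pose commanded when the call began, along the tool's axes at that moment; what a row does not reach only later rows make up. A row lasts 1/10 s, in which the tool goes at most 50 mm and 8.59 degrees, less where a joint would pass 70% of its speed; a pose out of reach is approached as far as the arm can. A call with a gripper value outside its range is refused whole. The fingers move at their own pace and stop on an object; "squeeze" is the grip in N (left out, the last holds). Time passes only in rows, so rows that repeat a pose let the fingers close. It gives the time, the measured TCP pose, the force, the opening and the grip force at its end, in the units of the state.
- ctrl.get_obs(): the state, without advancing time (a new reading comes with each control period).
- cams.camera(name): name is "scene" or "top"; returns (picture, depth): 384x512x3 uint8, blue, green, red; 384x512 float32, m along the optical axis (not along the pixel's ray), 0 where there is no reading.
- cams.camera_info(name): a dict with "fx", "fy", "cx", "cy" (pixels), "dist_coeffs" ([k1, k2, p1, p2, k3] as OpenCV has them; the pictures are not rectified), "world_to_cam" (4x4, takes a point from world to camera coordinates). Camera axes: x right, y down, z forward; pixel columns grow to the right and rows downward; lengths in m; the calibration is good to about 2 mm. A picture is of the moment at which its call begins. camera_info takes no time and is no camera call.
- ctrl.hand_in(): hands the job in; it is judged then, once.
The state is a dict: "time_s": time; "qpos": joint angles; "joint_vel": joint speeds; "tau": joint torques, N m; "ee_pos": TCP position; "eef_rot": TCP orientation; "force": force on the tool from outside, world axes, zero at the start; "moment": the same for the moment, N m; "grip_width": finger opening in m; "grip_force": force on a finger pad.
Only numpy, scipy, OpenCV 4.12 (cv2) and the standard library are available. Lean on these libraries where they do the work, as an engineer would, in place of code of your own. Each camera call takes 0.05 s, during which the arm holds its last target. There are 200 camera calls.

## Working session

There is one attempt and no reset: what is moved stays moved. The work goes in short steps, Python scripts to look and compute and a tool call to move; the robot and the scene stay as the last step left them, time stands still between calls to the robot, and variables do not carry over. Pictures are saved under pics/ and viewed, at most 14 in all, crops included, and the job is handed in when it is done.

Besides the shell and the picture viewer there is one more tool, called after "Call:" as name(argument=value, ...), one argument or row to a line, values as JSON. arm_command: Moves the arm, as the interface text tells. Its arguments: {"type":"object","properties":{"plan":{"type":"array"},"squeeze":{"type":"number"}},"required":["plan"]}

```bash
mkdir -p pics && cat > h.py <<'E'
import numpy as np, cv2
from station import ctrl, cams
def snap(n,tag):
    im,d=cams.camera(n); cv2.imwrite(f'pics/{tag}.png',im); np.save(f'pics/{tag}.npy',d); return im,d
def cloud(n,d):
    i=cams.camera_info(n); K=np.array([[i['fx'],0,i['cx']],[0,i['fy'],i['cy']],[0,0,1.]])
    v,u=np.mgrid[:d.shape[0],:d.shape[1]]
    p=cv2.undistortPoints(np.stack([u,v],-1).reshape(-1,1,2).astype(float),K,np.array(i['dist_coeffs'],float)).reshape(d.shape+(2,))
    P=np.dstack([p*d[...,None],d]); T=np.linalg.inv(np.array(i['world_to_cam']))
    return P@T[:3,:3].T+T[:3,3]
E
python3 - <<'E'
from h import *
o=ctrl.get_obs(); print({k:np.round(v,4) for k,v in o.items()})
for n in ('scene','top'):
    im,d=snap(n,n+'0'); i=cams.camera_info(n); print(n,i['fx'],np.round(np.linalg.inv(i['world_to_cam']),3).tolist(),i['dist_coeffs'],(d==0).mean())
    cv2.imwrite(f'pics/{n}0b.png',cv2.resize(im,(800,600),interpolation=cv2.INTER_CUBIC))
E
```

```text
{'time_s': np.float64(0.0), 'qpos': array([ 1.1334,  0.3005,  1.5216, -0.    ,  1.3207, -0.0666]), 'joint_vel': array([ 0.0003, -0.0005,  0.0014,  0.0012,  0.001 , -0.0008]), 'tau': array([ 1.40000e-03, -5.31807e+01, -3.52734e+01,  7.09000e-02,
        2.43000e-02, -1.00000e-04]), 'ee_pos': array([0.1992, 0.5123, 0.1725]), 'eef_rot': array([-3.1404e+00, -1.0000e-04,  2.7708e+00]), 'force': array([-0.5367,  0.8867,  0.2812]), 'moment': array([0.0115, 0.0132, 0.0156]), 'grip_force': np.float64(0.0), 'grip_width': np.float64(0.0941)}
scene 489.4331365100164 [[0.62, -0.607, 0.497, -0.115], [-0.785, -0.483, 0.388, -0.508], [0.005, -0.63, -0.776, 1.058], [0.0, 0.0, 0.0, 1.0]] [-0.16537047  0.          0.          0.          0.        ] 0.003911336263020833
top 346.44228517744176 [[0.028, -0.99, 0.14, 0.384], [-1.0, -0.026, 0.017, -0.006], [-0.013, -0.14, -0.99, 1.156], [0.0, 0.0, 0.0, 1.0]] [0.0353705 0.        0.        0.        0.       ] 0.003997802734375
```

View pics/scene0b.png

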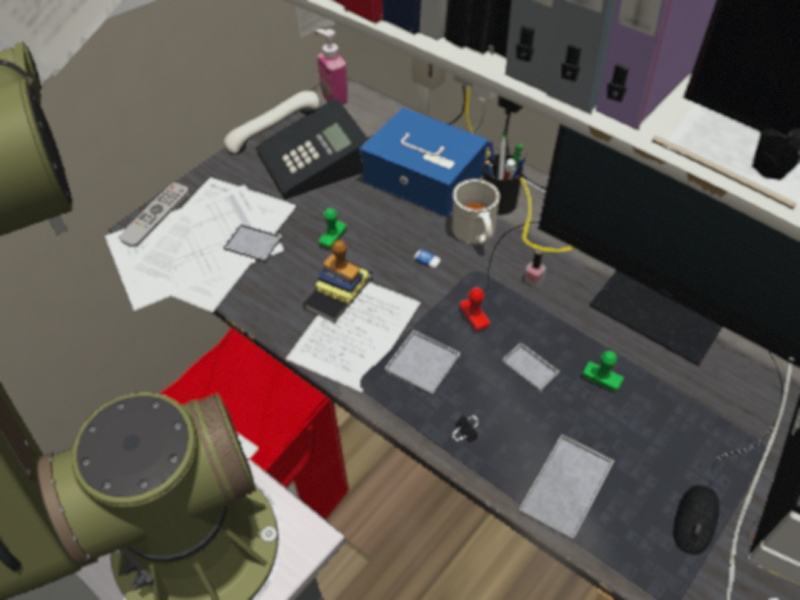

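View pics/top0b.png

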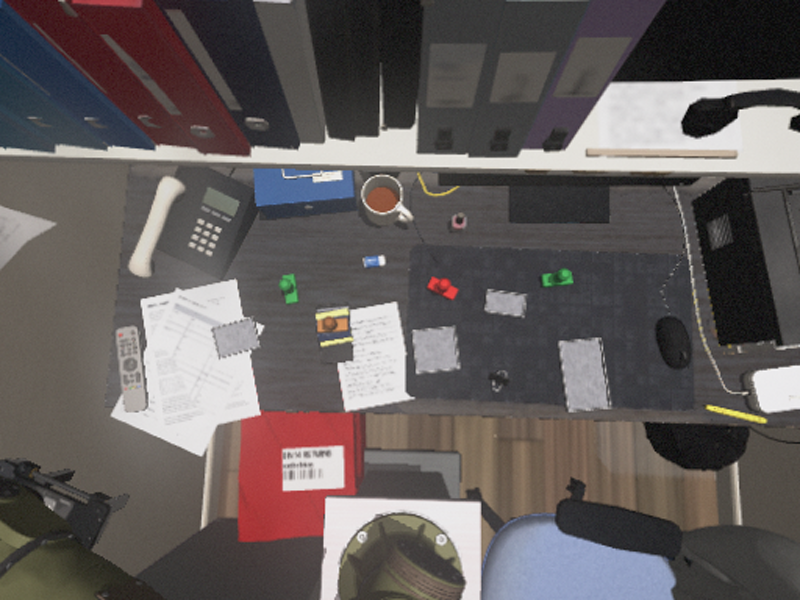

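The stamp-shaped things in the enlarged top view are brown on the pile (333,324), green (288,289), red (442,288) and green (558,277). I choose the wooden brown one on the pile. The trays are: ink pad (235,337), notes (436,350), stamp (506,302) and notebook (584,374). The eraser is at (374,261) and the clip at (499,380).

```bash
python3 - <<'E'
from h import *
t=cv2.imread('pics/top0.png'); s=cv2.imread('pics/scene0.png')
a=cv2.resize(t[185:240,190:270],(800,550),interpolation=cv2.INTER_CUBIC)
b=cv2.resize(s[145:210,185:275],(800,578),interpolation=cv2.INTER_CUBIC)
cv2.imwrite('pics/c1.png',a)
cv2.imwrite('pics/c2.png',b)
for n in('top','scene'):
    d=np.load(f'pics/{n}0.npy'); P=cloud(n,d); np.save(f'pics/P_{n}.npy',P)
    m=(P[...,2]>0.1)&(P[...,2]<.16)&(np.abs(P[...,0]-.45)<.15)&(np.abs(P[...,1]-.1)<.1)
    print(n,m.sum())
P=np.load('pics/P_top.npy')
for nm,(u,v) in dict(stamp=(333,324),pile=(333,355),ink=(235,337),notes=(436,350),st=(506,302),nb=(584,374),eraser=(374,261),clip=(499,380),mat=(520,340),desk=(300,380),paper=(370,370),g1=(288,289),red=(442,288),g2=(558,277),mug=(384,200)).items():
    print(nm,np.round(P[int(v*.64),int(u*.64)],3))
E
```

```text
top 54
scene 80
stamp [0.493 0.143 0.117]
pile [0.438 0.155 0.015]
ink [0.473 0.367 0.006]
notes [ 0.454 -0.062  0.008]
st [ 0.562 -0.208  0.003]
nb [ 0.414 -0.37   0.005]
eraser [0.641 0.076 0.017]
clip [ 0.395 -0.194  0.011]
mat [ 0.482 -0.238  0.001]
desk [ 0.384  0.224 -0.   ]
paper [ 0.411  0.079 -0.001]
g1 [0.569 0.245 0.074]
red [ 0.577 -0.066  0.075]
g2 [ 0.608 -0.306  0.06 ]
mug [0.773 0.059 0.031]
```

View pics/c1.png

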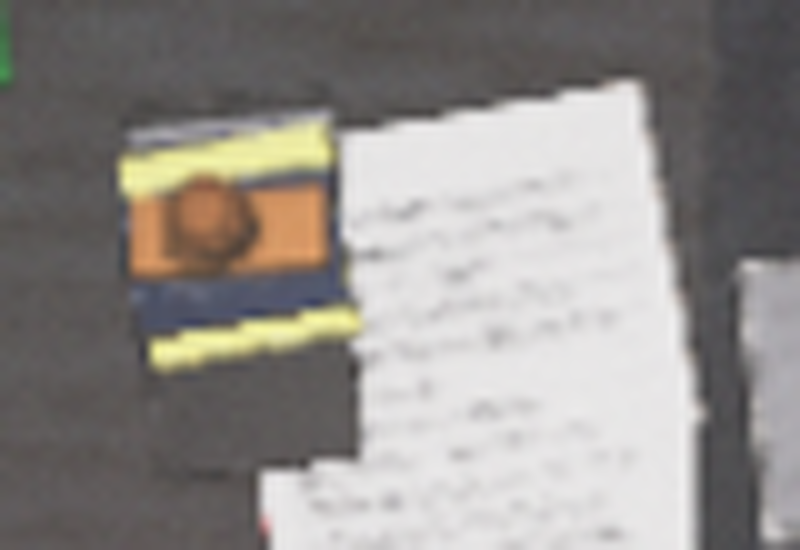

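View pics/c2.png

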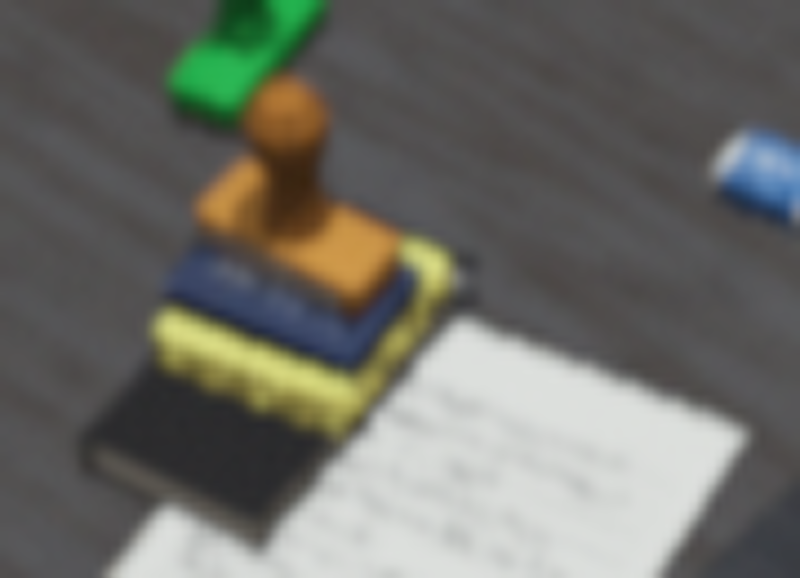

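```bash
cat >> h.py <<'E'
def ortho(n,im,cx,cy,z,half=.09,N=200):
    "top-down view of plane z; column grows with -y, row with -x"
    i=cams.camera_info(n); K=np.array([[i['fx'],0,i['cx']],[0,i['fy'],i['cy']],[0,0,1.]]); T=np.array(i['world_to_cam'])
    g=np.linspace(half,-half,N); X,Y=np.meshgrid(cx+g,cy+g,indexing='ij')
    p=np.stack([X,Y,0*X+z],-1).reshape(-1,3)
    uv=cv2.projectPoints(p,cv2.Rodrigues(T[:3,:3])[0],T[:3,3],K,np.array(i['dist_coeffs'],float))[0].reshape(N,N,2).astype(np.float32)
    return cv2.remap(im,uv[...,0],uv[...,1],cv2.INTER_CUBIC)
E
python3 - <<'E'
from h import *
C=dict(ink=(.473,.367),notes=(.454,-.062),st=(.562,-.208),nb=(.414,-.37))
rows=[]
for n in('top','scene'):
    im=cv2.imread(f'pics/{n}0.png'); rows.append(np.hstack([ortho(n,im,*c,.013) for c in C.values()]))
cv2.imwrite('pics/o1.png',np.vstack(rows))
for n in('top','scene'):
    P=np.load(f'pics/P_{n}.npy')
    for k,c in C.items():
        h=np.abs(P[...,0]-c[0])<.015; h&=np.abs(P[...,1]-c[1])<.015
        r=(np.abs(P[...,0]-c[0])<.05)&(np.abs(P[...,1]-c[1])<.05)&(P[...,2]>.0095)&(P[...,2]<.03)
        print(n,k,h.sum(),'floor',np.round(np.median(P[h][:,2]),4),np.std(P[h][:,2]).round(4),'rim',r.sum(),np.round(P[r].mean(0),3))
    q=P[(np.abs(P[...,0]-.385)<.01)&(np.abs(P[...,1]-.23)<.02)];print('desk',np.median(q[:,2]))
E
```

```text
top ink 80 floor 0.0061 0.0022 rim 113 [0.472 0.367 0.012]
top notes 81 floor 0.0061 0.0022 rim 129 [ 0.454 -0.059  0.012]
top st 81 floor 0.0057 0.0022 rim 84 [ 0.558 -0.209  0.012]
top nb 82 floor 0.0054 0.0022 rim 90 [ 0.421 -0.369  0.012]
desk 1.3016999635739879e-05
scene ink 74 floor 0.0055 0.0027 rim 103 [0.467 0.366 0.012]
scene notes 165 floor 0.0052 0.3495 rim 203 [ 0.449 -0.064  0.012]
scene st 163 floor 0.0043 0.3555 rim 140 [ 0.558 -0.21   0.012]
scene nb 144 floor 0.0057 0.0019 rim 132 [ 0.415 -0.367  0.012]
desk -0.10263982395634197
```

View pics/o1.png

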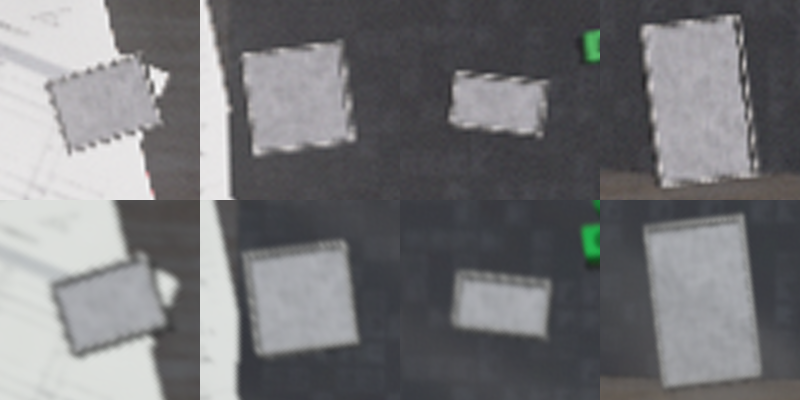

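```bash
python3 - <<'E'
from h import *
C=dict(ink=(.473,.367),notes=(.454,-.062),st=(.562,-.208),nb=(.414,-.37))
for k,c in C.items():
  for n in('top','scene'):
   for z,inner in((.006,1),(.013,0)):
    im=cv2.imread(f'pics/{n}0.png'); N=720
    g=cv2.GaussianBlur(cv2.cvtColor(ortho(n,im,*c,z,N=N),cv2.COLOR_BGR2GRAY),(9,9),0)
    m=((g>105)&(g<(195 if k=='ink' else 256))).astype(np.uint8)
    m=cv2.morphologyEx(m,cv2.MORPH_OPEN,np.ones((41,41)))
    _,L,st,ce=cv2.connectedComponentsWithStats(m); l=L[N//2,N//2]
    cs=cv2.findContours((L==l).astype(np.uint8),0,2)[0][0]
    (u,v),(w,h),a=cv2.minAreaRect(cs); s=180/(N-1)
    print(k,n,z,'c',np.round([c[0]*1e3+((N-1)/2-v)*s,c[1]*1e3+((N-1)/2-u)*s],1),'mean',np.round([c[0]*1e3+((N-1)/2-ce[l][1])*s,c[1]*1e3+((N-1)/2-ce[l][0])*s],1),'size',round(w*s,1),round(h*s,1),'a',round(a,1))
E
```

```text
ink top 0.006 c [470.8 365.5] mean [471.  365.3] size 74.9 94.8 a 72.1
ink top 0.013 c [470.2 363.3] mean [470.5 363. ] size 74.4 94.2 a 72.0
ink scene 0.006 c [470.3 364.4] mean [471.5 366. ] size 82.6 103.1 a 78.1
ink scene 0.013 c [466.4 358.6] mean [467.6 360.1] size 82.1 102.4 a 78.1
notes top 0.006 c [456.  -60.9] mean [455.8 -60.3] size 96.2 96.4 a 82.6
notes top 0.013 c [455.5 -60.5] mean [455.3 -60. ] size 95.6 96.0 a 82.5
notes scene 0.006 c [459.5 -59.8] mean [459.1 -59.9] size 95.9 95.5 a 82.8
notes scene 0.013 c [455.6 -62.8] mean [455.3 -63. ] size 95.2 94.8 a 82.8
st top 0.006 c [ 559.6 -208.4] mean [ 559.3 -207.3] size 87.2 51.4 a 5.7
st top 0.013 c [ 558.7 -207.2] mean [ 558.3 -206.1] size 86.7 51.2 a 5.6
st scene 0.006 c [ 563.  -207.1] mean [ 562.8 -207.3] size 87.3 52.1 a 6.5
st scene 0.013 c [ 558.4 -209.2] mean [ 558.3 -209.3] size 86.7 51.7 a 6.5
nb top 0.006 c [ 412.3 -370. ] mean [ 412.5 -369.5] size 151.4 87.7 a 83.2
nb top 0.013 c [ 412.  -367.8] mean [ 412.3 -367.3] size 150.4 87.1 a 83.2
nb scene 0.006 c [ 416.1 -371.6] mean [ 416.2 -371.8] size 150.1 93.0 a 83.1
nb scene 0.013 c [ 412.6 -372.5] mean [ 412.7 -372.7] size 149.2 92.4 a 83.2
```

```bash
cat >> h.py <<'E'
def rect(n,im,c,z,lo,hi,half=.09,N=720,k=9):
    "largest HSV-mask component on plane z: centre mm, size mm, angle"
    hsv=cv2.cvtColor(ortho(n,im,*c,z,half,N),cv2.COLOR_BGR2HSV)
    m=cv2.morphologyEx(cv2.inRange(hsv,lo,hi),cv2.MORPH_OPEN,np.ones((k,k)))
    m=cv2.morphologyEx(m,cv2.MORPH_CLOSE,np.ones((25,25)))
    cs=max(cv2.findContours(m,0,2)[0],key=cv2.contourArea); (u,v),(w,h),a=cv2.minAreaRect(cs); s=2e3*half/(N-1); o=(N-1)/2
    return np.round([c[0]*1e3+(o-v)*s,c[1]*1e3+(o-u)*s,w*s,h*s,a],1)
def go(x,y,z,yaw):
    "shift (mm) and turn from the present pose to TCP x,y,z m, tool down, yaw deg"
    from scipy.spatial.transform import Rotation as R
    o=ctrl.get_obs(); A=R.from_euler('xyz',o['eef_rot']); B=R.from_euler('xyz',[np.pi,0,np.radians(yaw)])
    print('at',np.round(o['ee_pos'],4),'yaw',np.degrees(o['eef_rot'][2]).round(1),'move',np.round(A.inv().apply(np.array([x,y,z])-o['ee_pos'])*1e3,1),'turn',np.round((A.inv()*B).as_rotvec(),3))
E
python3 - <<'E'
from h import *
c=(.485,.145)
for n in('top','scene'):
    im=cv2.imread(f'pics/{n}0.png'); P=np.load(f'pics/P_{n}.npy'); H=cv2.cvtColor(im,cv2.COLOR_BGR2HSV)
    w=(np.abs(P[...,0]-c[0])<.08)&(np.abs(P[...,1]-c[1])<.06)
    for k,lo,hi,z in(('orange',(5,100,60),(18,255,255),.065),('navy',(105,60,30),(125,255,130),.045),('yellow',(22,70,90),(38,255,255),.031)):
        m=(cv2.inRange(H,lo,hi)>0)&w; q=P[m]
        print(n,k,rect(n,im,c,z,lo,hi),'n',len(q),'z pct',np.round(np.percentile(q[:,2],[5,25,50,75,95]),3))
    m=(cv2.inRange(H,(0,0,0),(180,255,75))>0)&w&(P[...,2]>.008)&(P[...,2]<.03); q=P[m]; print('nb',len(q),np.round(np.median(q[:,2]),4),q[:,:2].min(0).round(3),q[:,:2].max(0).round(3))
    t=P[w&(P[...,2]>.105)&(P[...,2]<.14)]; print('head',len(t),t.mean(0).round(4),t[:,2].max().round(4))
cv2.imwrite('pics/o2.png',np.vstack([np.hstack([ortho(n,cv2.imread(f'pics/{n}0.png'),*c,z,.07,266) for z in(.065,.045,.016)]) for n in('top','scene')]))
E
```

```text
top orange [498.9 152.9  31.   62.4  84.9] n 148 z pct [0.06  0.063 0.065 0.114 0.121]
top navy [478.3 128.7   6.9  20.6  66. ] n 6 z pct [0.041 0.042 0.043 0.045 0.046]
top yellow [522.7 158.6  14.2  71.   80.4] n 135 z pct [0.015 0.029 0.031 0.033 0.041]
nb 2 0.0151 [0.421 0.167] [0.46  0.185]
head 53 [0.4967 0.1529 0.1177] 0.1252
scene orange [511.1 154.5  66.6  81.2  86.6] n 341 z pct [-0.725  0.058  0.063  0.085  0.118]
scene navy [486.7 148.5  40.   71.   76.3] n 131 z pct [0.04  0.042 0.043 0.045 0.047]
scene yellow [493.1 147.4  84.5  78.   80.3] n 247 z pct [0.014 0.022 0.027 0.031 0.036]
nb 272 0.0143 [0.419 0.111] [0.549 0.182]
head 68 [0.493  0.1471 0.1151] 0.1248
```

View pics/o2.png

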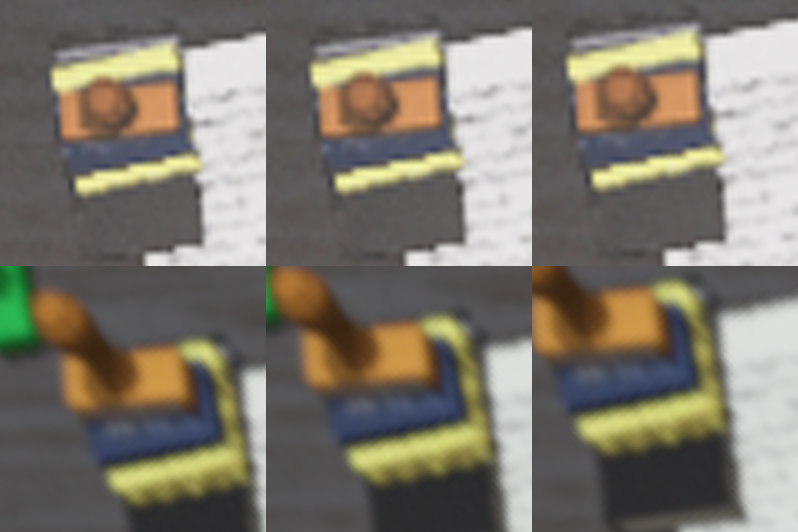

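Stamp chosen: the brown foot spans (57,88)–(181,138) in the top ortho. Its foot top measures z≈0.065 and its head top z≈0.122, from both views. That matches the stacked heights 16+14+15+20 and +77.

```bash
python3 -c "
from h import *
go(.497,.150,.19,95)"
```

```text
at [0.1992 0.5124 0.1725] yaw 158.8 move [-408.9 -229.8  -17.3] turn [-1.000e-03  1.000e-03  1.113e+00]
```

Call:
arm_command(
  plan=[
    [[-409,-230,-17,0,0,1.113,-1],[-409,-230,-17,0,0,1.113,-1],[-409,-230,-17,0,0,1.113,-1],[-409,-230,-17,0,0,1.113,-1],[-409,-230,-17,0,0,1.113,-1],[-409,-230,-17,0,0,1.113,-1],[-409,-230,-17,0,0,1.113,-1],[-409,-230,-17,0,0,1.113,-1],[-409,-230,-17,0,0,1.113,-1],[-409,-230,-17,0,0,1.113,-1],[-409,-230,-17,0,0,1.113,-1],[-409,-230,-17,0,0,1.113,-1]],
  ],
  squeeze=15,
)

```text
time_s: 1.3
ee_pos: [0.4967, 0.1502, 0.1897]
eef_rot: [-3.141, -0.0, 1.657]
force: [-0.9, -1.0, -0.0]
grip_width: 0.0937
grip_force: 0.0
```

```bash
python3 -c "
from h import *
go(.497,.150,.0905,95)
im,d=snap('scene','s1')
cv2.imwrite('pics/s1c.png',cv2.resize(im[100:220,150:310],(800,600),interpolation=cv2.INTER_CUBIC))"
```

```text
at [0.4967 0.1502 0.1897] yaw 95.0 move [-0.3  0.3 99.2] turn [-0.001 -0.    -0.001]
```

View pics/s1c.png

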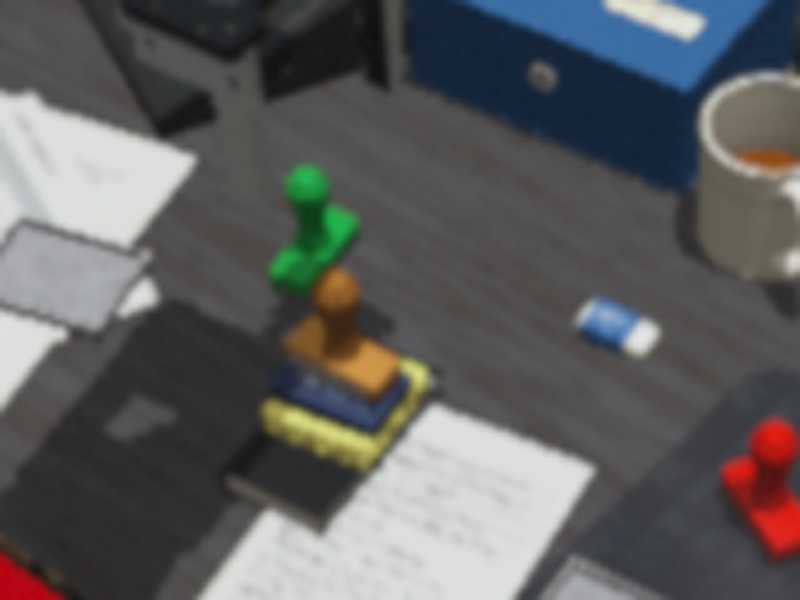

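The brown stamp's head is at crop pixel (337,290), standing clear on the pile. The two open fingers are above it at about (170,130) and (390,85), so the choice is confirmed. Descending.

Call:
arm_command(
  plan=[
    [[0,0,30,0,0,0,-1],[0,0,60,0,0,0,-1],[0,0,90,0,0,0,-1],[0,0,99,0,0,0,-1],[0,0,99,0,0,0,1],[0,0,99,0,0,0,1],[0,0,99,0,0,0,1],[0,0,99,0,0,0,1],[0,0,99,0,0,0,1],[0,0,99,0,0,0,1],[0,0,99,0,0,0,1],[0,0,99,0,0,0,1]],
  ],
  squeeze=15,
)

```text
time_s: 2.55
ee_pos: [0.4972, 0.15, 0.0911]
eef_rot: [3.142, 0.0, 1.658]
force: [0.2, -0.3, -0.5]
grip_width: 0.0334
grip_force: 0.0
```

Fingers are still closing.

Call:
arm_command(
  plan=[
    [[0,0,0,0,0,0,1],[0,0,0,0,0,0,1],[0,0,0,0,0,0,1],[0,0,0,0,0,0,1],[0,0,-10,0,0,0,1],[0,0,-30,0,0,0,1],[0,0,-60,0,0,0,1],[0,0,-60,0,0,0,1]],
  ],
)

```text
time_s: 3.35
ee_pos: [0.4988, 0.1505, 0.1554]
eef_rot: [3.135, -0.001, 1.658]
force: [0.1, -0.1, -0.3]
grip_width: 0.0005
grip_force: 0.0
```

```bash
python3 -c "
from h import *
go(.5585,-.208,.151,84)
im,d=snap('scene','s2')
cv2.imwrite('pics/s2c.png',cv2.resize(im[80:200,160:320],(800,600),interpolation=cv2.INTER_CUBIC))"
```

```text
at [0.4988 0.1505 0.1554] yaw 95.0 move [-362.3   28.3    4.2] turn [ 0.006 -0.001  0.192]
```

View pics/s2c.png

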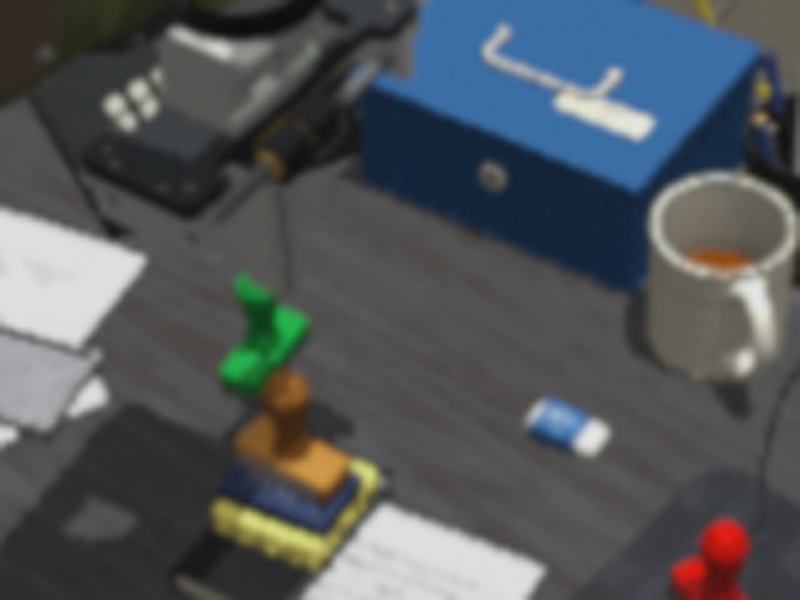

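The picture shows the fingers shut on nothing. The brown stamp still stands on the pile, head at (288,390). I'll check where the fingertips and the pile really are.

```bash
python3 - <<'E'
from h import *
o=ctrl.get_obs()['ee_pos']
im1,d1=snap('top','t2')
for n,d,im in(('scene',np.load('pics/s2.npy'),cv2.imread('pics/s2.png')),('top',d1,im1)):
    P=cloud(n,d); i=cams.camera_info(n); K=np.array([[i['fx'],0,i['cx']],[0,i['fy'],i['cy']],[0,0,1.]]);T=np.array(i['world_to_cam'])
    print(n,cv2.projectPoints(np.array([o,[.497,.15,.12]]),cv2.Rodrigues(T[:3,:3])[0],T[:3,3],K,np.array(i['dist_coeffs'],float))[0].reshape(-1,2).round(1).tolist())
    w=np.all(np.abs(P[...,:2]-[.497,.15])<.14,axis=-1)
    for a,b in((.105,.13),(.135,.15),(.15,.17),(.17,.19),(.19,.22)):
        m=w&(P[...,2]>a)&(P[...,2]<b); q=P[m]
        if len(q): print(a,len(q),q.mean(0).round(3),q.min(0).round(3),q.max(0).round(3))
cv2.imwrite('pics/t2c.png',cv2.resize(im1[150:270,150:310],(800,600),interpolation=cv2.INTER_CUBIC))
E
```

```text
scene [[215.9, 146.6], [216.7, 155.7]]
0.105 70 [0.493 0.148 0.114] [0.483 0.137 0.105] [0.506 0.161 0.124]
0.17 4 [0.501 0.142 0.188] [0.496 0.141 0.185] [0.507 0.144 0.19 ]
0.19 95 [0.493 0.145 0.207] [0.483 0.138 0.19 ] [0.511 0.16  0.22 ]
top [[208.9, 203.9], [210.6, 205.6]]
```

View pics/t2c.png

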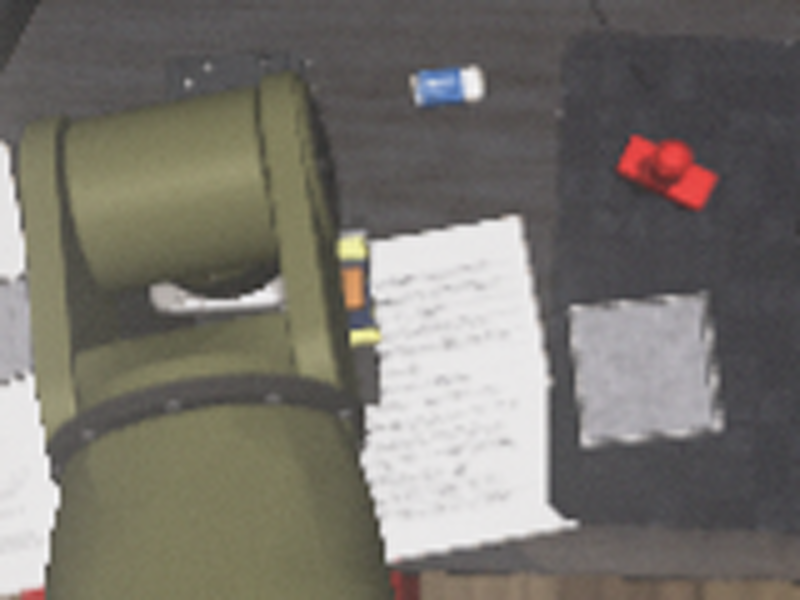

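```bash
python3 - <<'E'
from h import *
for t,o in(('s1',(.4967,.1502,.1897)),('s2',(.4988,.1505,.1554))):
    P=cloud('scene',np.load(f'pics/{t}.npy')); w=np.all(np.abs(P[...,:2]-o[:2])<.09,axis=-1)&(P[...,2]>.13)
    q=P[w]; s=np.argsort(q[:,2])[:400:25]; print(t,len(q)); print(q[s].round(3).tolist())
im=cv2.imread('pics/s2.png'); c=im[110:170,185:265]; c=cv2.resize(c,(800,600),interpolation=cv2.INTER_CUBIC)
c=cv2.convertScaleAbs(c,alpha=1.8); cv2.circle(c,(309,366),6,(255,0,255),2); cv2.imwrite('pics/s2d.png',c)
E
```

```text
s1 4536
[[0.45, 0.138, 0.219], [0.543, 0.152, 0.23], [0.439, 0.143, 0.235], [0.55, 0.144, 0.239], [0.544, 0.155, 0.244], [0.437, 0.148, 0.25], [0.55, 0.147, 0.254], [0.543, 0.153, 0.259], [0.543, 0.149, 0.265], [0.545, 0.151, 0.269], [0.439, 0.15, 0.273], [0.541, 0.156, 0.278], [0.438, 0.15, 0.283], [0.554, 0.147, 0.287], [0.439, 0.138, 0.292], [0.551, 0.146, 0.305]]
s2 4174
[[0.507, 0.144, 0.185], [0.488, 0.149, 0.2], [0.508, 0.14, 0.207], [0.487, 0.143, 0.214], [0.49, 0.142, 0.22], [0.502, 0.142, 0.228], [0.502, 0.142, 0.234], [0.482, 0.145, 0.241], [0.507, 0.141, 0.248], [0.503, 0.14, 0.255], [0.492, 0.138, 0.267], [0.418, 0.128, 0.285], [0.575, 0.136, 0.288], [0.524, 0.12, 0.29], [0.476, 0.121, 0.291], [0.416, 0.167, 0.293]]
```

View pics/s2d.png

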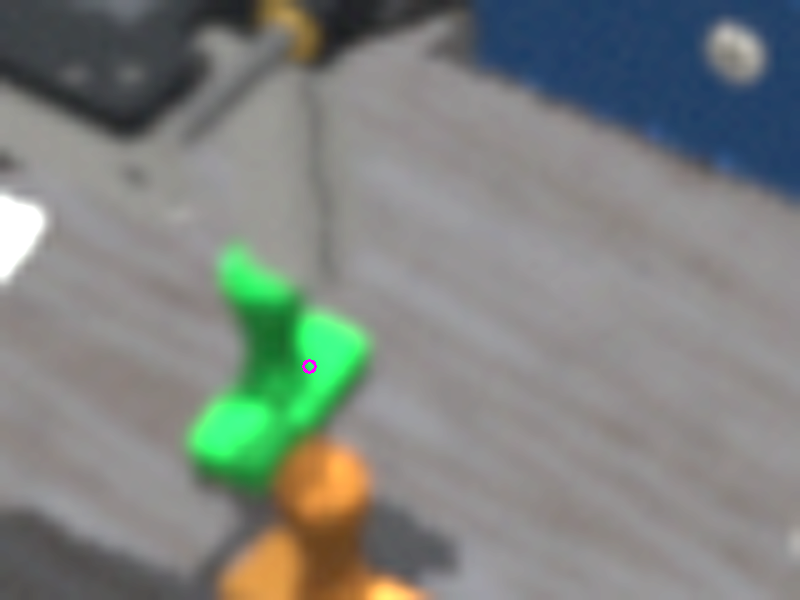

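The fingertips show at (320,290), not at the reported TCP (309,366). Both open and shut, the depth puts them about 30 mm above the reported TCP, straight along the tool axis, so the fingers closed over the stamp's head. I'll take tip z = ee z + 0.0295 from here. I'll open, go down 94 mm and grip.

Call:
arm_command(
  plan=[
    [[0,2,0,0,0,0,-1],[0,2,0,0,0,0,-1],[0,2,0,0,0,0,-1],[0,2,0,0,0,0,-1],[0,2,0,0,0,0,-1],[0,2,0,0,0,0,-1],[0,2,0,0,0,0,-1],[0,2,0,0,0,0,-1],[0,2,0,0,0,0,-1],[0,2,0,0,0,0,-1]],
  ],
)

```text
time_s: 4.45
ee_pos: [0.4991, 0.1502, 0.151]
eef_rot: [-3.142, 0.0, 1.658]
force: [-0.8, 0.4, 0.1]
grip_width: 0.077
grip_force: 0.0
```

```bash
python3 -c "
from h import *
print(ctrl.get_obs()['grip_width'])
go(.496,.150,.061,95)"
```

```text
0.0769620591368013
at [0.4991 0.1502 0.151 ] yaw 95.0 move [ 0.1 -3.1 90. ] turn [-0.  0. -0.]
```

Call:
arm_command(
  plan=[
    [[0,-3,0,0,0,0,-1],[0,-3,0,0,0,0,-1],[0,-3,30,0,0,0,-1],[0,-3,60,0,0,0,-1],[0,-3,85,0,0,0,-1],[0,-3,90,0,0,0,-1],[0,-3,90,0,0,0,1],[0,-3,90,0,0,0,1],[0,-3,90,0,0,0,1],[0,-3,90,0,0,0,1],[0,-3,90,0,0,0,1],[0,-3,90,0,0,0,1]],
  ],
)

```text
time_s: 5.65
ee_pos: [0.4963, 0.15, 0.0613]
eef_rot: [3.141, -0.0, 1.658]
force: [0.4, 0.3, 0.1]
grip_width: 0.0496
grip_force: 0.0
```

Call:
arm_command(
  plan=[
    [[0,0,0,0,0,0,1],[0,0,0,0,0,0,1],[0,0,0,0,0,0,1],[0,0,0,0,0,0,1],[0,0,0,0,0,0,1],[0,0,0,0,0,0,1]],
  ],
)

```text
time_s: 6.25
ee_pos: [0.4962, 0.1499, 0.061]
eef_rot: [-3.142, 0.0, 1.658]
force: [0.1, -0.5, 0.2]
grip_width: 0.0237
grip_force: 15.0
```

Call:
arm_command(
  plan=[
    [[0,0,-5,0,0,0,1],[0,0,-15,0,0,0,1],[0,0,-35,0,0,0,1],[0,0,-65,0,0,0,1],[0,0,-90,0,0,0,1],[0,0,-90,0,0,0,1]],
  ],
)

```text
time_s: 6.85
ee_pos: [0.4977, 0.1503, 0.1551]
eef_rot: [3.135, -0.001, 1.658]
force: [-1.0, -0.2, -0.9]
grip_width: 0.024
grip_force: 15.0
```

```bash
python3 - <<'E'
from h import *
im,d=snap('scene','s3'); o=ctrl.get_obs(); print(o['ee_pos'],o['grip_width'],o['grip_force'])
P=cloud('scene',d); H=cv2.cvtColor(im,cv2.COLOR_BGR2HSV)
w=np.all(np.abs(P[...,:2]-o['ee_pos'][:2])<.05,axis=-1)
q=P[w&(cv2.inRange(H,(5,100,60),(18,255,255))>0)]; print(len(q),np.percentile(q,[2,50,98],axis=0).round(3))
go(.5585,-.208,.15,84)
cv2.imwrite('pics/s3c.png',cv2.resize(im[80:200,160:320],(800,600),interpolation=cv2.INTER_CUBIC))
E
```

```text
[0.49684795 0.15010248 0.15277931] 0.024315242503396613 14.999980802604114
243 [[ 0.467  0.12  -0.728]
 [ 0.493  0.143  0.158]
 [ 0.511  0.186  0.214]]
at [0.4968 0.1501 0.1528] yaw 95.0 move [-362.1   30.3    2.7] turn [ 0.003 -0.001  0.192]
```

View pics/s3c.png

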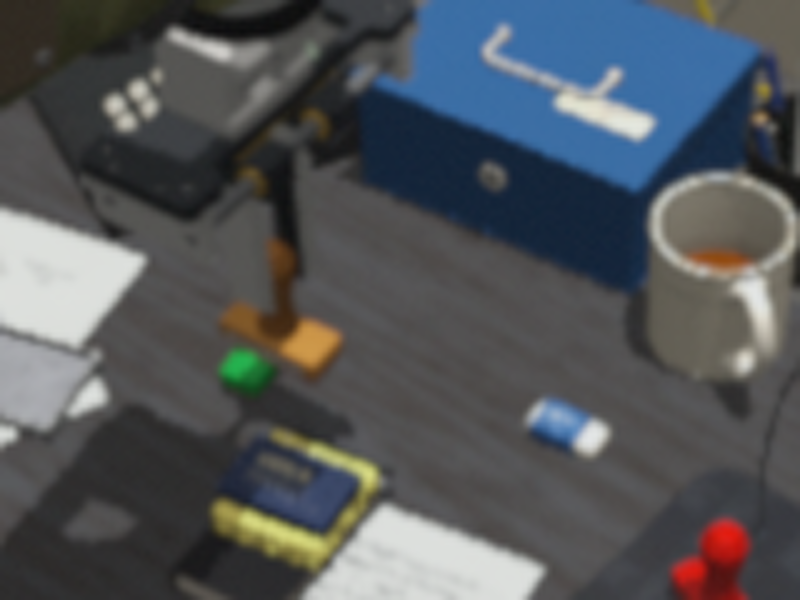

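The picture shows the stamp held upright, foot (220–340, 305–375), and the pile below undisturbed. Going to the stamp tray.

Call:
arm_command(
  plan=[
    [[-40,3,0,0,0,0.05,1],[-80,7,0,0,0,0.1,1],[-120,10,0,0,0,0.192,1],[-160,14,0,0,0,0.192,1],[-200,17,0,0,0,0.192,1],[-240,20,0,0,0,0.192,1],[-280,24,0,0,0,0.192,1],[-320,27,0,0,0,0.192,1],[-350,30,0,0,0,0.192,1],[-362,30,0,0,0,0.192,1],[-362,30,0,0,0,0.192,1],[-362,30,0,0,0,0.192,1]],
  ],
)

```text
time_s: 8.1
ee_pos: [0.5572, -0.207, 0.1505]
eef_rot: [-3.141, -0.001, 1.466]
force: [0.8, 1.8, -0.9]
grip_width: 0.0239
grip_force: 15.0
```

```bash
python3 - <<'E'
from h import *
go(.5585,-.208,.026,84)
im,d=snap('top','t3'); print(rect('top',im,(.5585,-.208),.154,(5,100,60),(18,255,255)))
ims,d=snap('scene','s4'); print(rect('scene',ims,(.5585,-.208),.154,(5,100,60),(18,255,255)))
a=cv2.resize(im[150:240,270:390],(400,300),interpolation=cv2.INTER_CUBIC);b=cv2.resize(ims[150:270,270:430],(400,300),interpolation=cv2.INTER_CUBIC)
cv2.imwrite('pics/s4c.png',np.hstack([a,b]))
E
```

```text
at [ 0.5572 -0.207   0.1505] yaw 84.0 move [ -0.9   1.5 124.5] turn [-0.001 -0.001  0.   ]
[ 566.9 -175.     3.     2.3   90. ]
[ 555.6 -207.1   66.6   34.2    8.1]
```

View pics/s4c.png

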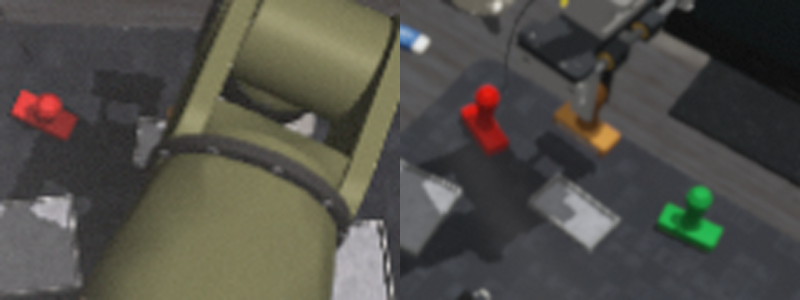

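The foot in scene is centred at (555.6,−207.1), against the tray's (558.4,−209.2) in the same view. I'll correct by 2 mm each way and descend.

Call:
arm_command(
  plan=[
    [[-2,2,30,0,0,0,1],[-2,2,60,0,0,0,1],[-2,2,90,0,0,0,1],[-2,2,110,0,0,0,1],[-2,2,118,0,0,0,1],[-2,2,121,0,0,0,1],[-2,2,123,0,0,0,1],[-2,2,125,0,0,0,1],[-2,2,125,0,0,0,1],[-2,2,125,0,0,0,1]],
  ],
)

```text
time_s: 9.2
ee_pos: [0.5595, -0.2104, 0.0266]
eef_rot: [3.141, 0.0, 1.466]
force: [0.2, -0.4, -0.7]
grip_width: 0.0243
grip_force: 15.0
```

Call:
arm_command(
  plan=[
    [[0,0,0.7,0,0,0,1],[0,0,1.4,0,0,0,1],[0,0,1.4,0,0,0,1]],
  ],
)

```text
time_s: 9.5
ee_pos: [0.5592, -0.2103, 0.0246]
eef_rot: [-3.141, -0.0, 1.466]
force: [-0.1, -0.3, -0.8]
grip_width: 0.0238
grip_force: 15.0
```

Call:
arm_command(
  plan=[
    [[0,0,0.7,0,0,0,1],[0,0,1.4,0,0,0,1],[0,0,1.4,0,0,0,1]],
  ],
)

```text
time_s: 9.8
ee_pos: [0.5592, -0.2102, 0.0231]
eef_rot: [-3.141, -0.0, 1.466]
force: [0.2, -0.5, -0.1]
grip_width: 0.024
grip_force: 15.0
```

Call:
arm_command(
  plan=[
    [[0,0,0.7,0,0,0,1],[0,0,1.4,0,0,0,1],[0,0,1.4,0,0,0,1]],
  ],
)

```text
time_s: 10.1
ee_pos: [0.5596, -0.2102, 0.0223]
eef_rot: [3.141, -0.0, 1.466]
force: [0.4, 2.0, 3.8]
grip_width: 0.0237
grip_force: 15.0
```

Call:
arm_command(
  plan=[
    [[0,0,0,0,0,0,0.2],[0,0,0,0,0,0,-1],[0,0,0,0,0,0,-1],[0,0,0,0,0,0,-1],[0,0,0,0,0,0,-1],[0,0,0,0,0,0,-1],[0,0,-10,0,0,0,-1],[0,0,-30,0,0,0,-1],[0,0,-60,0,0,0,-1],[0,0,-100,0,0,0,-1],[0,0,-130,0,0,0,-1],[0,0,-130,0,0,0,-1]],
  ],
)

```text
time_s: 11.3
ee_pos: [0.561, -0.211, 0.1573]
eef_rot: [3.134, 0.002, 1.466]
force: [0.3, -0.2, 0.0]
grip_width: 0.0943
grip_force: 0.0
```

```bash
python3 - <<'E'
from h import *
im,d=snap('scene','s5')
O=((5,100,60),(18,255,255))
print('stamp foot top',rect('scene',im,(.5585,-.208),.026,*O),'tray scene 558.4 -209.2')
c=(.485,.145)
print('navy s',rect('scene',im,c,.045,(105,60,30),(125,255,140)))
P=cloud('scene',d);H=cv2.cvtColor(im,cv2.COLOR_BGR2HSV);w=np.all(np.abs(P[...,:2]-c)<.08,axis=-1)
q=P[w&(cv2.inRange(H,(105,60,30),(125,255,140))>0)];print(np.percentile(q[:,2],[5,50,95]).round(4))
im2,d2=snap('top','t5')
for z in(.045,): print('navy t',rect('top',im2,c,z,(105,40,30),(130,255,140)))
cv2.imwrite('pics/o5.png',np.hstack([ortho('top',im2,*c,.045,.06,266),ortho('scene',im,*c,.045,.06,266),ortho('scene',im,.5585,-.208,.026,.06,266)]))
go(.49,.15,.15,98)
E
```

```text
stamp foot top [ 574.8 -211.1   65.7   64.1    7.5] tray scene 558.4 -209.2
navy s [490.  149.1  46.1  70.5  79.7]
[0.039  0.043  0.0469]
navy t [491.7 152.7  42.1  68.3  79.3]
at [ 0.5593 -0.2103  0.1525] yaw 84.0 move [ 351.  -106.7    2.2] turn [ 0.001  0.    -0.245]
```

View pics/o5.png

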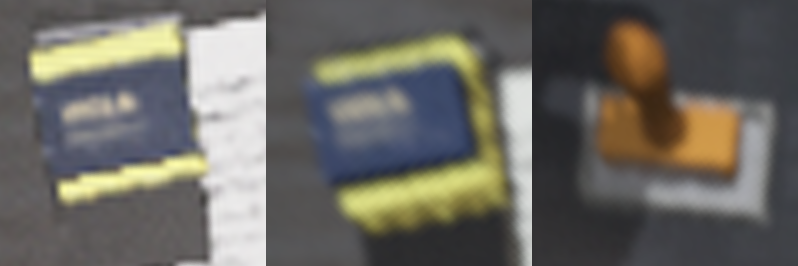

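The stamp stands upright in its tray (right panel: foot 597–740 × 98–170). The ink pad is the blue rectangle at (35,80)–(200,155) top and (41,78)–(207,152) scene. Before the low grips I'll fix the fingertip height by touching bare desk at (0.56, 0.03).

Call:
arm_command(
  plan=[
    [[50,-5,0,0,0,-0.05,-1],[100,-10,0,0,0,-0.15,-1],[150,-15,0,0,0,-0.28,-1],[200,-20,0,0,0,-0.28,-1],[230,-24,10,0,0,-0.28,-1],[239,-24,50,0,0,-0.28,-1],[239,-24,100,0,0,-0.28,-1],[239,-24,140,0,0,-0.28,-1],[239,-24,160,0,0,-0.28,-1],[239,-24,165,0,0,-0.28,-1],[239,-24,165,0,0,-0.28,-1],[239,-24,165,0,0,-0.28,-1]],
  ],
)

```text
time_s: 12.6
ee_pos: [0.561, 0.0299, -0.0121]
eef_rot: [3.14, 0.0, 1.746]
force: [-0.7, -0.3, 0.2]
grip_width: 0.094
grip_force: 0.0
```

Call:
arm_command(
  plan=[
    [[0,0,2,0,0,0,-1],[0,0,4,0,0,0,-1],[0,0,6,0,0,0,-1],[0,0,8,0,0,0,-1],[0,0,10,0,0,0,-1],[0,0,11,0,0,0,-1],[0,0,11,0,0,0,-1],[0,0,11,0,0,0,-1]],
  ],
)

```text
time_s: 13.4
ee_pos: [0.5605, 0.0299, -0.0241]
eef_rot: [-3.142, -0.0, 1.746]
force: [-0.2, -0.8, -0.4]
grip_width: 0.0941
grip_force: 0.0
```

Call:
arm_command(
  plan=[
    [[0,0,1,0,0,0,-1],[0,0,2,0,0,0,-1],[0,0,3,0,0,0,-1],[0,0,3,0,0,0,-1],[0,0,3,0,0,0,-1]],
  ],
)

```text
time_s: 13.9
ee_pos: [0.5604, 0.0299, -0.0272]
eef_rot: [-3.141, 0.0, 1.746]
force: [-1.1, -0.2, 0.5]
grip_width: 0.094
grip_force: 0.0
```

Call:
arm_command(
  plan=[
    [[0,0,1,0,0,0,-1],[0,0,1,0,0,0,-1]],
  ],
)

```text
time_s: 14.1
ee_pos: [0.5604, 0.0299, -0.0283]
eef_rot: [-3.141, -0.0, 1.746]
force: [0.9, -1.0, 0.1]
grip_width: 0.0943
grip_force: 0.0
```

Call:
arm_command(
  plan=[
    [[0,0,1,0,0,0,-1],[0,0,1,0,0,0,-1]],
  ],
)

```text
time_s: 14.3
ee_pos: [0.5604, 0.0299, -0.0293]
eef_rot: [-3.141, -0.0, 1.746]
force: [-0.3, 0.0, 0.2]
grip_width: 0.0942
grip_force: 0.0
```

Call:
arm_command(
  plan=[
    [[0,0,0.7,0,0,0,-1],[0,0,1,0,0,0,-1]],
  ],
)

```text
time_s: 14.5
ee_pos: [0.5605, 0.0299, -0.0302]
eef_rot: [-3.142, 0.0, 1.746]
force: [-0.1, -0.1, 0.0]
grip_width: 0.0944
grip_force: 0.0
```

Call:
arm_command(
  plan=[
    [[0,0,0.7,0,0,0,-1],[0,0,1,0,0,0,-1]],
  ],
)

```text
time_s: 14.7
ee_pos: [0.5604, 0.0299, -0.0312]
eef_rot: [-3.142, -0.0, 1.746]
force: [-0.2, -0.4, 0.2]
grip_width: 0.0938
grip_force: 0.0
```

Call:
arm_command(
  plan=[
    [[0,0,0.7,0,0,0,-1],[0,0,1,0,0,0,-1]],
  ],
)

```text
time_s: 14.9
ee_pos: [0.5605, 0.0299, -0.0321]
eef_rot: [-3.142, -0.0, 1.746]
force: [-1.7, -1.0, 4.9]
grip_width: 0.0942
grip_force: 2.2
```

Call:
arm_command(
  plan=[
    [[0,0,0.7,0,0,0,-1],[0,0,1,0,0,0,-1]],
  ],
)

```text
time_s: 15.1
ee_pos: [0.5605, 0.0299, -0.0322]
eef_rot: [-3.142, 0.0, 1.746]
force: [-8.1, -0.2, 16.2]
grip_width: 0.094
grip_force: 8.4
```

The fingertips touch the desk at ee z = −0.032, so tip z = ee z + 0.032. On to the ink pad.

Call:
arm_command(
  plan=[
    [[0,0,-40,0,0,0,-1],[0,0,-80,0,0,0,-1],[0,0,-110,0,0,0,-1],[0,0,-110,0,0,0,-1]],
  ],
)

```text
time_s: 15.5
ee_pos: [0.5626, 0.03, 0.0811]
eef_rot: [3.135, 0.001, 1.746]
force: [-0.2, 0.1, -0.7]
grip_width: 0.094
grip_force: 0.0
```

```bash
python3 -c "
from h import *
go(.491,.1507,.0065,100.3)"
```

```text
at [0.5626 0.03   0.0811] yaw 100.0 move [131.5 -50.   74.1] turn [ 0.007  0.001 -0.005]
```

Call:
arm_command(
  plan=[
    [[45,-16,0,0,0,0,-1],[90,-33,0,0,0,0,-1],[125,-46,0,0,0,0,-1],[131,-48,20,0,0,0,-1],[131,-48,45,0,0,0,-1],[131,-48,55,0,0,0,-1],[131,-48,55,0,0,0,-1],[131,-48,55,0,0,0,-1]],
  ],
)

```text
time_s: 16.3
ee_pos: [0.4908, 0.1504, 0.0223]
eef_rot: [3.141, -0.0, 1.745]
force: [-0.3, 0.5, 0.1]
grip_width: 0.0941
grip_force: 0.0
```

```bash
python3 -c "
from h import *
go(.491,.1507,.0065,100.3)"
```

```text
at [0.4908 0.1504 0.0223] yaw 100.0 move [ 0.3  0.3 15.8] turn [ 0.    -0.    -0.005]
```

Call:
arm_command(
  plan=[
    [[0,0,8,0,0,0,-1],[0,0,14,0,0,0,-1],[0,0,15.5,0,0,0,-1],[0,0,15.5,0,0,0,-1],[0,0,15.5,0,0,0,1],[0,0,15.5,0,0,0,1],[0,0,15.5,0,0,0,1],[0,0,15.5,0,0,0,1],[0,0,15.5,0,0,0,1],[0,0,15.5,0,0,0,1],[0,0,15.5,0,0,0,1],[0,0,15.5,0,0,0,1]],
  ],
  squeeze=20,
)

```text
time_s: 17.5
ee_pos: [0.4904, 0.1506, 0.0064]
eef_rot: [3.142, -0.0, 1.746]
force: [-0.3, -0.4, -0.3]
grip_width: 0.0462
grip_force: 20.0
```

Gripped at 46 mm. Lifting and looking.

Call:
arm_command(
  plan=[
    [[0,0,-3,0,0,0,1],[0,0,-8,0,0,0,1],[0,0,-20,0,0,0,1],[0,0,-40,0,0,0,1],[0,0,-70,0,0,0,1],[0,0,-80,0,0,0,1],[0,0,-80,0,0,0,1],[0,0,-80,0,0,0,1]],
  ],
)

```text
time_s: 18.3
ee_pos: [0.49, 0.1505, 0.0856]
eef_rot: [-3.141, 0.0, 1.746]
force: [0.1, -0.3, -0.3]
grip_width: 0.0455
grip_force: 20.0
```

```bash
python3 - <<'E'
from h import *
print(ctrl.get_obs()['grip_width'])
go(.4685,.3615,.086,107.7)
im,d=snap('scene','s6')
print('navy',rect('scene',im,(.491,.15),.125,(105,60,30),(125,255,140)))
cv2.imwrite('pics/s6c.png',cv2.resize(im[90:210,160:320],(800,600),interpolation=cv2.INTER_CUBIC))
E
```

```text
0.045521397188243676
at [0.49   0.1505 0.0856] yaw 100.0 move [211.6  15.6  -0.4] turn [-0.001 -0.    -0.134]
navy [495.3 131.6  66.5  44.3  43.5]
```

View pics/s6c.png

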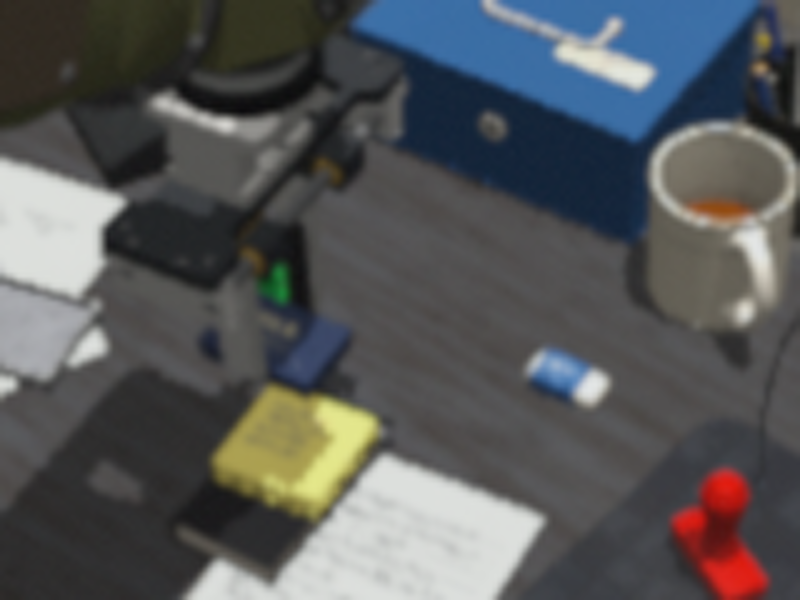

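The ink pad is held level at (205–350, 310–385). The notes and notebook are undisturbed.

Call:
arm_command(
  plan=[
    [[40,3,0,0,0,-0.03,1],[80,6,0,0,0,-0.07,1],[120,9,0,0,0,-0.1,1],[160,12,0,0,0,-0.134,1],[195,15,0,0,0,-0.134,1],[212,16,0,0,0,-0.134,1],[212,16,0,0,0,-0.134,1],[212,16,20,0,0,-0.134,1],[212,16,45,0,0,-0.134,1],[212,16,60,0,0,-0.134,1],[212,16,60,0,0,-0.134,1],[212,16,60,0,0,-0.134,1]],
  ],
)

```text
time_s: 19.55
ee_pos: [0.4697, 0.3617, 0.0268]
eef_rot: [3.141, 0.0, 1.879]
force: [-0.1, -0.7, -0.4]
grip_width: 0.0459
grip_force: 20.0
```

```bash
python3 - <<'E'
from h import *
go(.4685,.3615,-.0175,107.7)
im,d=snap('scene','s7'); im2,d=snap('top','t7')
c=(.4685,.3615)
cv2.imwrite('pics/s7c.png',np.hstack([cv2.resize(im[95:185,60:180],(533,400),interpolation=cv2.INTER_CUBIC),ortho('top',im2,*c,.06,.09,400)[:,60:320]]))
E
```

```text
at [0.4697 0.3617 0.0268] yaw 107.7 move [ 0.2 -1.2 44.3] turn [ 0.     0.    -0.001]
```

View pics/s7c.png

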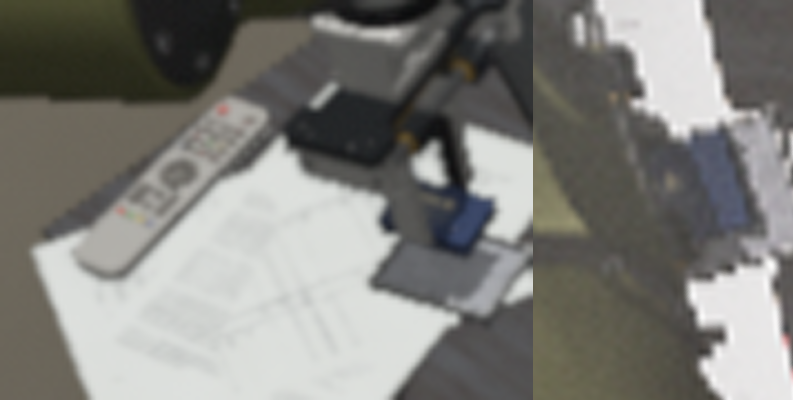

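The pad's right edge in the top ortho is at y≈0.327, against 0.329 wanted. It is above the tray, so down I go.

Call:
arm_command(
  plan=[
    [[0,-1,15,0,0,0,1],[0,-1,28,0,0,0,1],[0,-1,36,0,0,0,1],[0,-1,40,0,0,0,1],[0,-1,41.5,0,0,0,1],[0,-1,42,0,0,0,1],[0,-1,42,0,0,0,1],[0,-1,42,0,0,0,1]],
  ],
)

```text
time_s: 20.45
ee_pos: [0.4685, 0.362, -0.0153]
eef_rot: [3.141, -0.0, 1.88]
force: [-0.6, -0.7, -1.5]
grip_width: 0.0459
grip_force: 20.0
```

Call:
arm_command(
  plan=[
    [[0,0,0.5,0,0,0,1],[0,0,1,0,0,0,1],[0,0,1,0,0,0,1]],
  ],
)

```text
time_s: 20.75
ee_pos: [0.4683, 0.3618, -0.0167]
eef_rot: [3.142, -0.0, 1.88]
force: [0.5, 0.3, -0.7]
grip_width: 0.046
grip_force: 20.0
```

Call:
arm_command(
  plan=[
    [[0,0,0.5,0,0,0,1],[0,0,1,0,0,0,1],[0,0,1,0,0,0,1]],
  ],
)

```text
time_s: 21.05
ee_pos: [0.4683, 0.3618, -0.0176]
eef_rot: [3.142, -0.0, 1.88]
force: [-1.1, -0.6, 0.5]
grip_width: 0.0455
grip_force: 20.0
```

Call:
arm_command(
  plan=[
    [[0,0,0.3,0,0,0,0.3],[0,0,0.3,0,0,0,-0.5],[0,0,0.3,0,0,0,-0.5],[0,0,0.3,0,0,0,-1],[0,0,0.3,0,0,0,-1],[0,0,0.3,0,0,0,-1],[0,0,-10,0,0,0,-1],[0,0,-40,0,0,0,-1],[0,0,-80,0,0,0,-1],[0,0,-110,0,0,0,-1],[0,0,-110,0,0,0,-1],[0,0,-110,0,0,0,-1]],
  ],
)

```text
time_s: 22.25
ee_pos: [0.4684, 0.3619, 0.093]
eef_rot: [3.14, -0.0, 1.88]
force: [-0.3, -0.2, -0.5]
grip_width: 0.0941
grip_force: 0.0
```

```bash
python3 - <<'E'
from h import *
im,d=snap('scene','s8'); im2,d2=snap('top','t8')
N=((100,50,25),(130,255,140)); Y=((22,70,80),(38,255,255))
P=cloud('scene',d);H=cv2.cvtColor(im,cv2.COLOR_BGR2HSV);w=np.all(np.abs(P[...,:2]-[.4685,.3615])<.06,axis=-1)
q=P[w&(cv2.inRange(H,*N)>0)];print('ink z',np.percentile(q[:,2],[5,50,95]).round(4),q.mean(0).round(3))
print('ink s',rect('scene',im,(.4685,.3615),.021,*N),'tray 466.4 358.6')
c=(.49,.15)
for n,i in(('scene',im),('top',im2)): print(n,'yellow',rect(n,i,c,.030,*Y))
Q=cloud('top',d2)
for n,A,i in(('s',P,im),('t',Q,im2)):
    m=np.all(np.abs(A[...,:2]-c)<.06,axis=-1)&(cv2.inRange(cv2.cvtColor(i,cv2.COLOR_BGR2HSV),*Y)>0); q=A[m]; print(n,len(q),np.percentile(q[:,2],[5,25,50,75,95]).round(4),q.mean(0).round(4))
cv2.imwrite('pics/o8.png',np.hstack([ortho('top',im2,*c,.030,.07,266),ortho('scene',im,*c,.030,.07,266),ortho('scene',im,.4685,.3615,.021,.07,266)]))
E
```

```text
ink z [0.0137 0.0195 0.0234] [0.465 0.357 0.019]
ink s [464.9 358.2  52.6  71.6  71.2] tray 466.4 358.6
scene yellow [492.9 149.2  85.3  80.1  79.2]
top yellow [494.4 153.9  72.4  71.3  79.8]
s 609 [0.0137 0.0256 0.0283 0.0303 0.0329] [0.4946 0.1504 0.0262]
t 440 [0.0224 0.0287 0.0303 0.032  0.0342] [0.4951 0.1539 0.0297]
```

View pics/o8.png

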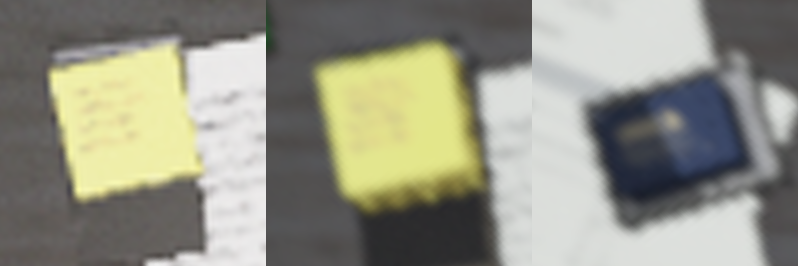

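The ink pad lies in its tray (595–750, 70–205 in the right panel) with its top at z≈0.0195. The notes are the yellow square at (50,72)–(202,172) top and (48,70)–(207,165) scene, with their top at z≈0.030.

```bash
python3 - <<'E'
from h import *
d=np.load('pics/s8.npy');im=cv2.imread('pics/s8.png');P=cloud('scene',d);H=cv2.cvtColor(im,cv2.COLOR_BGR2HSV)
q=P[np.all(np.abs(P[...,:2]-[.4685,.3615])<.06,axis=-1)&(cv2.inRange(H,(100,50,25),(130,255,140))>0)&(P[...,2]>.015)]
print(np.linalg.lstsq(np.c_[q[:,:2]-q[:,:2].mean(0),np.ones(len(q))],q[:,2],rcond=None)[0].round(4),len(q))
go(.496,.1525,.05,101.5)
E
```

```text
[0.0063 0.0048 0.0197] 219
at [0.4678 0.3615 0.0914] yaw 107.7 move [-207.6  -36.6   41.6] turn [-0.002  0.001  0.108]
```

Tilt is below 0.01 rad, so it lies flat.

Call:
arm_command(
  plan=[
    [[-40,-7,0,0,0,0.03,-1],[-80,-14,0,0,0,0.07,-1],[-120,-21,0,0,0,0.108,-1],[-160,-28,0,0,0,0.108,-1],[-195,-35,0,0,0,0.108,-1],[-208,-37,10,0,0,0.108,-1],[-208,-37,40,0,0,0.108,-1],[-208,-37,65,0,0,0.108,-1],[-208,-37,80,0,0,0.108,-1],[-208,-37,80,0,0,0.108,-1],[-208,-37,80,0,0,0.108,-1]],
  ],
)

```text
time_s: 23.45
ee_pos: [0.496, 0.1528, 0.012]
eef_rot: [-3.14, -0.0, 1.772]
force: [-0.5, -0.6, -0.1]
grip_width: 0.0941
grip_force: 0.0
```

```bash
python3 -c "
from h import *
go(.496,.1525,-.0075,101.5)"
```

```text
at [0.496  0.1528 0.012 ] yaw 101.5 move [-0.3 -0.  19.5] turn [-0.001 -0.     0.001]
```

Call:
arm_command(
  plan=[
    [[0,0,8,0,0,0,-1],[0,0,16,0,0,0,-1],[0,0,19.5,0,0,0,-1],[0,0,19.5,0,0,0,-1],[0,0,19.5,0,0,0,1],[0,0,19.5,0,0,0,1],[0,0,19.5,0,0,0,1],[0,0,19.5,0,0,0,1],[0,0,19.5,0,0,0,1],[0,0,19.5,0,0,0,1],[0,0,19.5,0,0,0,1]],
  ],
)

```text
time_s: 24.55
ee_pos: [0.4964, 0.1524, -0.007]
eef_rot: [3.141, 0.0, 1.772]
force: [-0.6, -1.0, 3.7]
grip_width: 0.0685
grip_force: 20.0
```

Call:
arm_command(
  plan=[
    [[0,0,-3,0,0,0,1],[0,0,-8,0,0,0,1],[0,0,-20,0,0,0,1],[0,0,-45,0,0,0,1],[0,0,-80,0,0,0,1],[0,0,-100,0,0,0,1],[0,0,-100,0,0,0,1],[0,0,-100,0,0,0,1]],
  ],
)

```text
time_s: 25.35
ee_pos: [0.4962, 0.1524, 0.093]
eef_rot: [3.141, -0.0, 1.772]
force: [0.5, -0.3, -0.2]
grip_width: 0.0687
grip_force: 20.0
```

```bash
python3 - <<'E'
from h import *
go(.4555,-.0615,.09,97.4)
im,d=snap('scene','s9')
P=cloud('scene',d);H=cv2.cvtColor(im,cv2.COLOR_BGR2HSV)
q=P[np.all(np.abs(P[...,:2]-[.496,.1525])<.07,axis=-1)&(cv2.inRange(H,(22,70,60),(38,255,255))>0)]
print(len(q),np.percentile(q,[2,50,98],axis=0).round(3))
cv2.imwrite('pics/s9c.png',cv2.resize(im[90:210,160:320],(533,400),interpolation=cv2.INTER_CUBIC))
E
```

```text
at [0.4962 0.1524 0.093 ] yaw 101.5 move [-201.5  -82.6    2.9] turn [ 0.    -0.     0.072]
978 [[0.439 0.086 0.116]
 [0.494 0.135 0.159]
 [0.531 0.193 0.467]]
```

View pics/s9c.png

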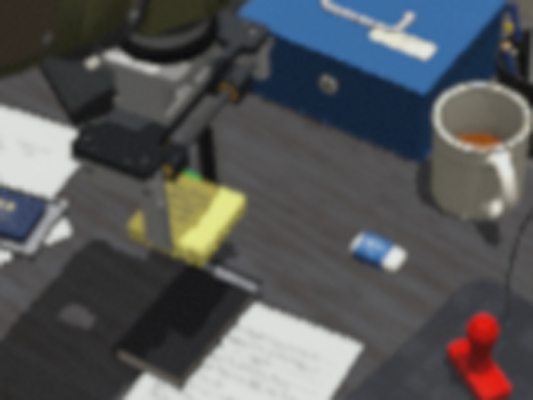

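The notes are held level at (130–245, 175–265), and the notebook is clear below with its far end at (235,280). That makes 17 pictures viewed, which is over the 14 allowed. From here I work from numbers only.

Call:
arm_command(
  plan=[
    [[-40,-16,0,0,0,0.03,1],[-80,-33,0,0,0,0.072,1],[-120,-49,0,0,0,0.072,1],[-160,-66,0,0,0,0.072,1],[-190,-78,0,0,0,0.072,1],[-201.5,-82.5,0,0,0,0.072,1],[-201.5,-82.5,20,0,0,0.072,1],[-201.5,-82.5,50,0,0,0.072,1],[-201.5,-82.5,80,0,0,0.072,1],[-201.5,-82.5,80,0,0,0.072,1],[-201.5,-82.5,80,0,0,0.072,1]],
  ],
)

```text
time_s: 26.5
ee_pos: [0.4556, -0.061, 0.013]
eef_rot: [-3.14, -0.001, 1.7]
force: [0.4, 0.5, 0.3]
grip_width: 0.0683
grip_force: 20.0
```

```bash
python3 - <<'E'
from h import *
go(.4555,-.0615,-.0155,97.4)
im,d=snap('scene','s10')
print('scene',rect('scene',im,(.4555,-.0615),.050,(22,70,60),(38,255,255)),'expect centre about 455.6 -62.8, size<=85')
E
```

```text
at [ 0.4556 -0.061   0.013 ] yaw 97.4 move [-0.5 -0.1 28.5] turn [-0.001 -0.001  0.   ]
scene [455.3 -75.   81.3  49.8  81.9] expect centre about 455.6 -62.8, size<=85
```

The rect's right edge is at y≈−100 (the rest is hidden by the finger), against about −98 expected. Good. Lowering.

Call:
arm_command(
  plan=[
    [[0,0,12,0,0,0,1],[0,0,22,0,0,0,1],[0,0,27,0,0,0,1],[0,0,28.5,0,0,0,1],[0,0,28.5,0,0,0,1],[0,0,28.5,0,0,0,1]],
  ],
)

```text
time_s: 27.15
ee_pos: [0.4559, -0.0616, -0.0154]
eef_rot: [3.141, 0.0, 1.7]
force: [-0.4, 0.2, -0.6]
grip_width: 0.0682
grip_force: 20.0
```

Call:
arm_command(
  plan=[
    [[0,0,0.5,0,0,0,1],[0,0,1,0,0,0,1],[0,0,1,0,0,0,1]],
  ],
)

```text
time_s: 27.45
ee_pos: [0.4557, -0.0615, -0.0166]
eef_rot: [3.141, 0.0, 1.7]
force: [0.6, -0.3, -0.2]
grip_width: 0.0684
grip_force: 20.0
```

Call:
arm_command(
  plan=[
    [[0,0,0.5,0,0,0,1],[0,0,0.8,0,0,0,1],[0,0,0.8,0,0,0,1]],
  ],
)

```text
time_s: 27.75
ee_pos: [0.4557, -0.0615, -0.017]
eef_rot: [3.141, 0.0, 1.7]
force: [-2.8, 0.4, 8.3]
grip_width: 0.0682
grip_force: 20.0
```

Call:
arm_command(
  plan=[
    [[0,0,0,0,0,0,-0.6],[0,0,0,0,0,0,-1],[0,0,0,0,0,0,-1],[0,0,0,0,0,0,-1],[0,0,0,0,0,0,-1],[0,0,-10,0,0,0,-1],[0,0,-30,0,0,0,-1],[0,0,-70,0,0,0,-1],[0,0,-110,0,0,0,-1],[0,0,-130,0,0,0,-1],[0,0,-130,0,0,0,-1],[0,0,-130,0,0,0,-1]],
  ],
)

```text
time_s: 28.95
ee_pos: [0.4555, -0.0615, 0.1125]
eef_rot: [3.141, 0.0, 1.7]
force: [0.3, 0.9, -0.9]
grip_width: 0.0936
grip_force: 0.0
```

```bash
python3 - <<'E'
from h import *
im,d=snap('scene','s11'); im2,d2=snap('top','t11'); P=cloud('scene',d); Q=cloud('top',d2)
Y=((22,70,60),(38,255,255)); c=(.4555,-.0615)
print('notes s',rect('scene',im,c,.020,*Y),'t',rect('top',im2,c,.02,*Y))
H=cv2.cvtColor(im,cv2.COLOR_BGR2HSV);q=P[np.all(np.abs(P[...,:2]-c)<.06,axis=-1)&(cv2.inRange(H,*Y)>0)];print('z',np.percentile(q[:,2],[5,50,95]).round(4))
c=np.array([.486,.148])
for n,A in(('s',P),('t',Q)):
    m=np.all(np.abs(A[...,:2]-c)<.09,axis=-1)&(A[...,2]>.008)&(A[...,2]<.025); m=cv2.morphologyEx(m.astype(np.uint8),cv2.MORPH_OPEN,np.ones((3,3)))>0
    q=A[m]; g=im if n=='s' else im2
    (x,y),(w,h),a=cv2.minAreaRect((q[:,:2]*1e3).astype(np.float32))
    print(n,len(q),'z',np.percentile(q[:,2],[10,50,90]).round(4),'rect',np.round([x,y,w,h,a],1),'mean',q.mean(0).round(4),'grey',np.median(g[m],axis=0))
    ev,V=np.linalg.eigh(np.cov(q[:,:2].T)); print('axis deg',np.degrees(np.arctan2(V[1,1],V[0,1])).round(1),'extent est',(np.sqrt(12*ev)*1e3).round(1))
E
```

```text
notes s [454.1 -62.9  79.2  72.2  82.1] t [ 522.  -116.2   82.1   35.    14.9]
z [0.0139 0.4448 0.4694]
s 825 z [0.0116 0.0146 0.0171] rect [484.4 152.1 126.8  71.9   8.5] mean [0.4813 0.1503 0.0145] grey [45. 44. 44.]
axis deg -172.7 extent est [ 68.7 124. ]
t 765 z [0.0129 0.0156 0.0185] rect [485.4 154.6 124.5  68.5   7.4] mean [0.4845 0.1543 0.0156] grey [87. 87. 90.]
axis deg -172.9 extent est [ 68.  124.2]
```

Notes are in place: scene centre (454.1,−62.9), tray (455.6,−62.8). Both depth views give the notebook at (0.4845, 0.153), axis +7.3°, 124×68, top z≈0.0155. Now a quarter turn to grip it across its width.

Call:
arm_command(
  plan=[
    [[209,56,0,0,0,1.573,-1],[209,56,0,0,0,1.573,-1],[209,56,0,0,0,1.573,-1],[209,56,0,0,0,1.573,-1],[209,56,0,0,0,1.573,-1],[209,56,0,0,0,1.573,-1],[209,56,0,0,0,1.573,-1],[209,56,0,0,0,1.573,-1],[209,56,20,0,0,1.573,-1],[209,56,60,0,0,1.573,-1],[209,56,90,0,0,1.573,-1],[209,56,90,0,0,1.573,-1]],
  ],
)

```text
time_s: 30.25
ee_pos: [0.4813, 0.1522, 0.0182]
eef_rot: [3.141, 0.008, 0.124]
force: [-0.2, -1.1, -0.6]
grip_width: 0.0941
grip_force: 0.0
```

```bash
python3 -c "
from h import *
go(.4845,.153,-.0235,7.3); print(ctrl.get_obs()['qpos'].round(2))"
```

```text
at [0.4813 0.1522 0.0182] yaw 7.1 move [ 3.6 -0.4 41.7] turn [ 0.001  0.008 -0.004]
[0.23 0.4  1.79 0.   0.97 1.68]
```

Call:
arm_command(
  plan=[
    [[1,0,10,0,0,0,-1],[1,0,25,0,0,0,-1],[1,0,32,0,0,0,-1],[1,0,32,0,0,0,-1],[1,0,32,0,0,0,-1]],
  ],
)

```text
time_s: 30.75
ee_pos: [0.4858, 0.1532, -0.0087]
eef_rot: [-3.141, -0.001, 0.128]
force: [0.6, 0.1, -1.1]
grip_width: 0.0941
grip_force: 0.0
```

```bash
python3 -c "
from h import *
go(.4845,.153,-.0235,7.3)"
```

```text
at [ 0.4858  0.1532 -0.0087] yaw 7.3 move [-1.3  0.  14.8] turn [-0.    -0.001  0.001]
```

Call:
arm_command(
  plan=[
    [[-1,0,8,0,0,0,-1],[-1,0,14.5,0,0,0,-1],[-1,0,14.5,0,0,0,-1],[-1,0,14.5,0,0,0,-1],[-1,0,14.5,0,0,0,1],[-1,0,14.5,0,0,0,1],[-1,0,14.5,0,0,0,1],[-1,0,14.5,0,0,0,1],[-1,0,14.5,0,0,0,1],[-1,0,14.5,0,0,0,1],[-1,0,14.5,0,0,0,1]],
  ],
  squeeze=30,
)

```text
time_s: 31.85
ee_pos: [0.4844, 0.153, -0.0238]
eef_rot: [3.142, -0.0, 0.127]
force: [-0.7, -0.4, 2.0]
grip_width: 0.0678
grip_force: 30.0
```

Call:
arm_command(
  plan=[
    [[0,0,-3,0,0,0,1],[0,0,-8,0,0,0,1],[0,0,-20,0,0,0,1],[0,0,-45,0,0,0,1],[0,0,-80,0,0,0,1],[0,0,-110,0,0,0,1],[0,0,-120,0,0,0,1],[0,0,-120,0,0,0,1],[0,0,-120,0,0,0,1]],
  ],
)

```text
time_s: 32.75
ee_pos: [0.4837, 0.1528, 0.0949]
eef_rot: [3.141, 0.001, 0.127]
force: [0.3, 0.1, -1.9]
grip_width: 0.0677
grip_force: 30.0
```

```bash
python3 - <<'E'
from h import *
go(.412,-.370,.09,6.8)
im,d=snap('scene','s12'); P=cloud('scene',d); w=np.all(np.abs(P[...,:2]-[.4845,.153])<.08,axis=-1)
q=P[w&(P[...,2]>.11)&(P[...,2]<.132)]; print('held',len(q),q.mean(0).round(3)); r=P[w&(P[...,2]>.01)&(P[...,2]<.03)]; print('left at pile',len(r))
E
```

```text
at [0.4837 0.1528 0.0949] yaw 7.3 move [-137.2  509.6    5.2] turn [0.    0.001 0.008]
held 286 [0.462 0.141 0.126]
left at pile 0
```

The notebook is up and level, and its old spot is empty. Carrying it to its tray.

Call:
arm_command(
  plan=[
    [[-8,30,0,0,0,0,1],[-20,75,0,0,0,0,1],[-33,122,0,0,0,0,1],[-46,170,0,0,0,0,1],[-58,217,0,0,0,0,1],[-71,265,0,0,0,0,1],[-84,312,0,0,0,0,1],[-97,360,0,0,0,0,1],[-110,408,0,0,0,0,1],[-122,455,0,0,0,0,1],[-132,490,0,0,0,0.008,1],[-137,509,0,0,0,0.008,1]],
  ],
)

```text
time_s: 34.0
ee_pos: [0.4113, -0.3715, 0.0941]
eef_rot: [-3.14, 0.002, 0.116]
force: [-0.1, 0.8, -1.6]
grip_width: 0.0675
grip_force: 30.0
```

Call:
arm_command(
  plan=[
    [[0,0,0,0,0,0,1],[0,0,30,0,0,0,1],[0,0,60,0,0,0,1],[0,0,80,0,0,0,1],[0,0,80,0,0,0,1],[0,0,80,0,0,0,1]],
  ],
)

```text
time_s: 34.6
ee_pos: [0.4129, -0.3686, 0.0161]
eef_rot: [-3.141, 0.001, 0.119]
force: [0.3, -1.3, -1.2]
grip_width: 0.0674
grip_force: 30.0
```

```bash
python3 - <<'E'
from h import *
go(.412,-.370,-.0155,6.8)
im,d=snap('scene','s13'); P=cloud('scene',d)
q=P[np.all(np.abs(P[...,:2]-[.412,-.37])<.1,axis=-1)&(P[...,2]>.044)&(P[...,2]<.062)]
(x,y),s,a=cv2.minAreaRect((q[:,:2]*1e3).astype(np.float32)); print(len(q),np.round([x,y,*s,a],1),np.percentile(q,[2,98],axis=0).round(3).tolist())
E
```

```text
at [ 0.4129 -0.3686  0.0161] yaw 6.8 move [-1.   1.3 31.6] turn [-0.001  0.001  0.001]
1246 [ 407.5 -368.9  113.3   91.2    7.5] [[0.352, -0.406, 0.049], [0.461, -0.335, 0.059]]
```

Call:
arm_command(
  plan=[
    [[-1,1,12,0,0,0,1],[-1,1,24,0,0,0,1],[-1,1,30,0,0,0,1],[-1,1,31.5,0,0,0,1],[-1,1,31.5,0,0,0,1],[-1,1,31.5,0,0,0,1]],
  ],
)

```text
time_s: 35.25
ee_pos: [0.4121, -0.3705, -0.0152]
eef_rot: [3.141, -0.0, 0.119]
force: [-0.8, 0.7, -1.4]
grip_width: 0.0672
grip_force: 30.0
```

Call:
arm_command(
  plan=[
    [[0,0,0.5,0,0,0,1],[0,0,1,0,0,0,1],[0,0,1,0,0,0,1]],
  ],
)

```text
time_s: 35.55
ee_pos: [0.4119, -0.3704, -0.0164]
eef_rot: [3.141, -0.0, 0.119]
force: [0.2, 1.1, -1.6]
grip_width: 0.0671
grip_force: 30.0
```

Call:
arm_command(
  plan=[
    [[0,0,0.5,0,0,0,1],[0,0,0.8,0,0,0,1],[0,0,0.8,0,0,0,1]],
  ],
)

```text
time_s: 35.85
ee_pos: [0.4119, -0.3704, -0.0173]
eef_rot: [-3.142, 0.0, 0.119]
force: [-0.6, -0.4, -1.1]
grip_width: 0.0674
grip_force: 30.0
```

Call:
arm_command(
  plan=[
    [[0,0,0.5,0,0,0,1],[0,0,0.5,0,0,0,1]],
  ],
)

```text
time_s: 36.05
ee_pos: [0.4119, -0.3704, -0.0178]
eef_rot: [3.142, -0.0, 0.119]
force: [-0.0, 0.6, -1.3]
grip_width: 0.0675
grip_force: 30.0
```

Call:
arm_command(
  plan=[
    [[0,0,0,0,0,0,-0.6],[0,0,0,0,0,0,-1],[0,0,0,0,0,0,-1],[0,0,0,0,0,0,-1],[0,0,0,0,0,0,-1],[0,0,-10,0,0,0,-1],[0,0,-30,0,0,0,-1],[0,0,-70,0,0,0,-1],[0,0,-110,0,0,0,-1],[0,0,-140,0,0,0,-1],[0,0,-140,0,0,0,-1],[0,0,-140,0,0,0,-1]],
  ],
)

```text
time_s: 37.25
ee_pos: [0.412, -0.3705, 0.1229]
eef_rot: [3.141, -0.001, 0.119]
force: [0.1, -0.5, -0.1]
grip_width: 0.0937
grip_force: 0.0
```

```bash
python3 - <<'E'
from h import *
im,d=snap('scene','s14'); im2,d2=snap('top','t14'); H=cv2.cvtColor(im,cv2.COLOR_BGR2HSV); H2=cv2.cvtColor(im2,cv2.COLOR_BGR2HSV)
P=cloud('scene',d); Q=cloud('top',d2)
for k,c,zl,zh,lo,hi,r in(('stamp',(.5585,-.208),.018,.1,(5,100,60),(18,255,255),.06),('ink',(.468,.361),.012,.03,(100,50,25),(130,255,140),.06),('notes',(.4555,-.0615),.013,.035,(20,60,60),(38,255,255),.06),('nb',(.412,-.37),.015,.03,(0,0,0),(180,255,255),.09)):
  for n,A,h in(('s',P,H),('t',Q,H2)):
    m=np.all(np.abs(A[...,:2]-c)<r,axis=-1)&(A[...,2]>zl)&(A[...,2]<zh)&(cv2.inRange(h,lo,hi)>0); q=A[m]
    if len(q)<20: print(k,n,'few',len(q)); continue
    (x,y),s,a=cv2.minAreaRect((q[:,:2]*1e3).astype(np.float32)); f=np.linalg.lstsq(np.c_[q[:,:2]-q[:,:2].mean(0),np.ones(len(q))],q[:,2],rcond=None)[0]
    print(k,n,len(q),np.round([x,y,*s,a],1),'z',np.percentile(q[:,2],[5,50,95]).round(4),'slope',f[:2].round(3))
m=np.all(np.abs(P[...,:2]-(.5585,-.208))<.06,axis=-1)&(cv2.inRange(H,(5,100,60),(18,255,255))>0)
q=P[m&(P[...,2]>.07)&(P[...,2]<.1)]; print('stamp head',q.mean(0).round(4),q[:,2].max().round(4)); q=P[m&(P[...,2]>.02)&(P[...,2]<.03)];print('foot',q.mean(0).round(4))
E
```

```text
stamp s 43 [ 553.7 -192.3   27.6   10.6   77.7] z [0.0211 0.0257 0.0324] slope [ 0.471 -0.233]
stamp t 153 [ 558.8 -204.6   58.5   24.8   86.3] z [0.0225 0.027  0.0818] slope [ 0.499 -0.087]
ink s few 0
ink t few 1
notes s 573 [454.9 -62.1  69.4  68.1   8.4] z [0.0152 0.02   0.0241] slope [-0.021 -0.01 ]
notes t 428 [455.8 -59.   67.3  67.8   7.7] z [0.0166 0.0204 0.0239] slope [-0.009 -0.008]
nb s 1427 [ 411.7 -372.1  144.    89.7    6. ] z [0.0178 0.0216 0.0246] slope [-0.002  0.008]
nb t 446 [ 413.  -370.2  145.6   85.4    7.3] z [0.0172 0.0215 0.0249] slope [ 0.007 -0.007]<stdin>:11: RuntimeWarning: Mean of empty slice.
  ret = um.true_divide(
Traceback (most recent call last):
ValueError: zero-size array to reduction operation maximum which has no identity
```

The notes, notebook and stamp read right. The ink tray gave no points in scene and failed the colour mask in top, so I'll check it by height alone.

```bash
python3 - <<'E'
from h import *
for n,t in(('top','t14'),('scene','s14')):
    A=cloud(n,np.load(f'pics/{t}.npy')); im=cv2.imread(f'pics/{t}.png')
    w=np.all(np.abs(A[...,:2]-[.468,.361])<.05,axis=-1); m=w&(A[...,2]>.0165)&(A[...,2]<.03); q=A[m]; print(n,w.sum(),len(q))
    if len(q)>20:
        (x,y),s,a=cv2.minAreaRect((q[:,:2]*1e3).astype(np.float32)); f=np.linalg.lstsq(np.c_[q[:,:2]-q[:,:2].mean(0),np.ones(len(q))],q[:,2],rcond=None)[0]
        print(np.round([x,y,*s,a],1),np.median(q[:,2]).round(4),f.round(3),'bgr',np.median(im[m],axis=0),'mean',q.mean(0).round(4))
E
```

```text
top 901 292
[469.3 364.6  57.3  74.2  27.7] 0.0212 [ 0.002 -0.009  0.021] bgr [129. 117. 117.] mean [0.4679 0.3634 0.021 ]
scene 0 0
```

All four are in place. The ink pad's top is at 0.021, flat, 4 mm or less from the tray centre, and the arm was hiding it from scene. Handing in.

```bash
python3 -c "
from h import *
print(ctrl.hand_in())"
```

```text
the job is handed in; nothing more can be done
None
```

The stamp, ink pad, sticky notes and notebook each measured in place in their own trays and I handed the job in at about 37 s, with no verdict returned; the eraser and clip were never approached but not re-measured at the end, and I viewed 17 pictures, over the limit of 14.

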